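# Set out the three-compartment treatment tray

### The arm

A 7-joint arm with a two-finger parallel gripper is mounted at the origin on the work surface. World frame = base frame: x ahead of the robot, y to its left, z up, the work surface at z = 0. Lengths are in m, angles in rad, forces in N, time in s.
With the tool pointing down it reaches from about 0.425 to 0.875 m from the base axis. Payload 4.7 kg.
Tool frame: the origin (TCP) lies midway between the tips of the shut fingers; the grasp point (between the pads) lies 19 mm behind it; z points along the fingers, y is the direction in which the jaws open and shut (so a half turn about z gives the same grasp; the last joint's range is limited). The gripper opens to 87 mm and grips with 3 to 60 N. Pads are 19 mm wide; open, the fingers measure 117 mm over their backs; the gripper's body (75 mm by 190 mm) begins 51 mm behind the grasp point.
Start: joints at [1.282, 0.321, -0.07, 1.45, 0.023, 1.371, -0.057], TCP at [0.194, -0.62, 0.223] pointing down, gripper open.
Joint ranges: [-2.86, 2.86], [-0.3, 2.09], [-1.38, 1.24], [0.06, 2.45], [-1.56, 4.7], [0.09, 2.05], [-2.69, 2.69]. Speed limits (rad/s): [2.57, 2.57, 3.14, 3.14, 3.14, 3.14, 3.14].

### API

Orientations are given as a rotation vector (axis times angle).
In Python, from bench import ctrl, optics gives the robot as it stands. The module is installed in compiled form; this text tells all that it offers.
- The arm moves only by the tool step_arm, never from a script. Its argument "deltas" is a list of rows, each a list of 7 numbers: the turn, a rotation vector about the tool's x, y, z in degrees, then the shift along the tool's x, y, z in mm, then the finger opening in mm, from 0 to 87. A call has exactly 8 rows; each row is the pose to reach, as a shift and turn from the pose commanded when the call began, along the tool's axes at that moment; what a row does not reach only later rows make up. A row lasts 1/8 s, in which the tool goes at most 62.5 mm and 10.7 degrees, less where a joint would pass 70% of its speed; a pose out of reach is approached as far as the arm can. A call with a gripper value outside its range is refused whole. The fingers move at their own pace and stop on an object; "newtons" is the grip in N (left out, the last holds). Time passes only in rows, so rows that repeat a pose let the fingers close, or fill a call up. It gives the time, the measured TCP pose, the force and the opening at its end, in the units of the state.
- ctrl.get_state(): the state, without advancing time (a new reading comes with each control period).
- optics.get_image(name): name is "side" or "top" or "wrist"; returns the picture (400x640x3 uint8, red, green, blue); there is no depth.
- optics.get_calibration(name): a dict with "K" (3x3 intrinsics, pixels), "R" (3x3) and "t" (3): a world point X has camera coordinates R X + t. Camera axes: x right, y down, z forward; pixel columns grow to the right and rows downward; lengths in m; the calibration is good to about 2 mm. The wrist camera is an equidistant fisheye: a pixel r from the principal point sees the ray r / f radians off the axis. A picture is of the moment at which its call begins: read the wrist's pose just before it. get_calibration takes no time and is no camera call; for the wrist camera it gives the pose at the moment of the call.
- ctrl.close_job(): hands the job in, once; it reports no verdict.
The state is a dict: "time": time; "joint_positions": joint angles; "qd": joint speeds; "joint_torque": joint torques, N m; "position": TCP position; "tool_rot": TCP orientation; "ft_force": force on the tool from outside, world axes, zero at the start; "torque": the same for the moment, N m; "grip_width": opening from 0.0 (shut) to 1.0 (fully open).
Only numpy, scipy, OpenCV 4.12 (cv2) and the standard library are available. Lean on these libraries where they do the work, as an engineer would, in place of code of your own. Each camera call takes 0.05 s, during which the arm holds its last target.

### The job

Set out the steel treatment tray from the things on the dark mat: stand the large capped specimen jar in the end compartment next to the tray's carrying handle, the open steel pot in the end compartment farthest from the handle, and the spray bottle in the compartment between them, each upright and in the middle of its compartment, and put the lid squarely on the pot. Do not knock any of these over on the way, and leave the small vial, the tape roll and the beaker standing where they are.

Things in the scene. Friction and masses are not known exactly. Their poses are not given: they have to be found in the camera images.
- spray_bottle: White finger-spray bottle, round body 46 mm in diameter up to 70 mm, a shoulder narrowing to a 20 mm neck from 82 to 92 mm, a 16 mm pump head up to 105 mm with a small spout; about 150 g. Stands upright and loose on the mat. Origin: centre of its underside; z up.
- jar: Large specimen jar: frosted pale round body tapering from 48 mm diameter at the top to 46 mm at the foot, white screw cap 50 mm in diameter on top (from 50 to 65 mm height), paper label; 65 mm high, solid and closed; about 90 g. Stands upright and loose on the mat. Origin: centre of its underside; z up.
- pot: Open round steel pot, 62 mm outside diameter at the rim, 58 mm at the foot, 45 mm high, wall 3 mm (mouth about 56 mm wide); about 120 g. Stands upright, mouth up, loose on the mat. Origin: centre of its underside; z up.
- lid: Pot's loose steel lid: disc 68 mm across, 3 mm thick; black knob (20 mm across, 22 mm tall) on its middle; below, a plug 46 mm across, 5 mm deep. 30 mm high in all, about 70 g, lies knob up on the mat. Origin: centre of the plug's underside; z up. Seated: plug in the mouth with 4 mm play all round, disc on the rim, origin 40 mm above the pot's.
- tray: Steel tray fixed to the counter at any yaw: 138 (x) by 268 mm (y), floor 3 mm thick, rim and two dividers 4 mm thick, 14 mm high. Three compartments in a row along y, each 130 x 84 mm inside, centred at x = 0, y = -88, 0, +88 mm. A dark loop (carrying handle, 70 mm wide, 34 mm out, low) is on its +y end, next to the +88 compartment. Origin: centre of underside; z up.
- mat: Dark rubber mat, 230 x 230 mm, 3 mm thick, fixed to the counter. At the start the bottle, jar, pot and lid stand on it, one towards each corner in any order, about 130 mm apart along its x and y. It lies left or right of the robot's middle, the tray on the other side. Origin: centre of its underside.
- vial: Small vial, the same form as the jar but only 31 mm in diameter and 40 mm high; loose on the counter, near the middle line, far from the robot. Not part of the job: leave it. Origin: centre of its underside; z up.
- tape: Roll of pale tape lying flat: ring 60 mm outside, 36 mm inside diameter, 25 mm high; loose on the counter, near the middle line, close to the robot. Not part of the job: leave it. Origin: centre of its underside; z up.
- beaker: White plastic beaker, 70 mm in diameter at the rim, 90 mm high, empty; loose on the counter beyond the work. Not part of the job: leave it. Origin: centre of its underside; z up.
Not all that is in view belongs to the job. What is shaped like the vial but blue or orange is not meant. Leave any purple look-alike of the lid alone.

How it is judged:
At the end, for the whole second after the job is handed in: Jar next to the handle, bottle in the middle, pot at the far end: upright (0.1 rad) on the tray floor, within 12 mm of the compartment's centre along the row, 15 mm across; lid level on the pot (8 mm sideways, 4 mm height); all at rest; bystanders upright, moved under 30 mm (x of jar in the frame of tray between -0.015 and 0.015 m and y of jar in the frame of tray between 0.076 and 0.1 m and z of jar in the frame of tray between -0.001 and 0.007 m and angle between each of jar, spray_bottle, pot, lid's own z axis and vertical below 0.1 rad and linear speed of each of jar, spray_bottle, pot, lid below 0.02 m/s and angular speed of each of jar, spray_bottle, pot, lid below 0.2 rad/s and x of spray_bottle in the frame of tray between -0.015 and 0.015 m and y of spray_bottle in the frame of tray between -0.012 and 0.012 m and z of spray_bottle in the frame of tray between -0.001 and 0.007 m and x of pot in the frame of tray between -0.015 and 0.015 m and y of pot in the frame of tray between -0.1 and -0.076 m and z of pot in the frame of tray between -0.001 and 0.007 m and horizontal distance between lid and pot below 0.008 m and z of lid in the frame of pot between 0.036 and 0.044 m and distance of each of vial, tape, beaker from where it was at the start of the episode below 0.03 m and angle between each of vial, tape, beaker's own z axis and vertical below 0.3 rad); the robot touches nothing.
It fails at once if the spray bottle, jar or pot is knocked over (angle between any of spray_bottle, jar, pot's own z axis and vertical above 0.8 rad).
It fails at once if the vial, tape roll or beaker is pushed away or knocked over (distance of any of vial, tape, beaker from where it was at the start of the episode above 0.03 m or angle between any of vial, tape, beaker's own z axis and vertical above 0.8 rad).
It also fails if it takes over 112 s, if anything falls off the work surface, if the arm or the gripper's body presses on something with over 40 N, if the wrist force passes 120 N, or if a joint passes its speed limit or range.

## Working session

There is one attempt and no reset: what is moved stays moved. The work goes in short steps, Python scripts to look and compute and a tool call to move; the robot and the scene stay as the last step left them, time stands still between calls to the robot, and variables do not carry over. Pictures are saved under pics/ and viewed, and the job is handed in when it is done.

Besides the shell and the picture viewer there is one more tool, called after "Call:" in YAML: its name, and indented under it one key for each argument. step_arm: Moves the arm, as the interface text tells. Its arguments: {"type":"object","properties":{"deltas":{"type":"array"},"newtons":{"type":"number"}},"required":["deltas"]}

```bash
mkdir -p pics
python3 - <<'E'
from bench import ctrl, optics
import cv2,json
s=ctrl.get_state();print(s)
for n in("top","side","wrist"):
    c=optics.get_calibration(n);print(n,c)
    cv2.imwrite(f"pics/{n}0.png",optics.get_image(n)[:,:,::-1])
E
```

```text
{'time': 0.0, 'joint_positions': array([ 1.28207735,  0.32181584, -0.07010193,  1.45167263,  0.02262323,
        1.37077891, -0.05693718]), 'qd': array([ 9.10828658e-04,  7.01515927e-05, -3.48857142e-04,  1.52631387e-03,
        3.51587805e-04, -9.76643902e-04, -6.22112831e-04]), 'joint_torque': array([-2.76991696e-04, -4.91295326e+01, -4.04038550e-01, -3.12532139e+01,
       -6.40063081e-02,  4.35277924e-02,  1.67556700e-04]), 'position': array([ 0.19362963, -0.6199171 ,  0.22146748]), 'tool_rot': array([-3.10382384e+00, -4.73595476e-01,  6.24260201e-04]), 'ft_force': array([ 2.63675315e-02, -3.47909891e-01, -1.40838543e-04]), 'torque': array([-0.0205114 ,  0.01561195, -0.04157305]), 'grip_width': 1.0006426174292564}
top {'K': array([[364.36606476,   0.        , 332.03657067],
       [  0.        , 364.36606476, 201.03497074],
       [  0.        ,   0.        ,   1.        ]]), 'R': array([[ 0.00941413, -0.99990075, -0.01048169],
       [-0.99919721, -0.00899829, -0.03903791],
       [ 0.03893972,  0.01084078, -0.99918275]]), 't': array([0.04633676, 0.58285269, 1.00548967])}
side {'K': array([[507.55071674,   0.        , 317.37599072],
       [  0.        , 507.55071674, 200.4383962 ],
       [  0.        ,   0.        ,   1.        ]]), 'R': array([[ 0.98022046, -0.19713335, -0.01750124],
       [-0.16167562, -0.74662222, -0.64530323],
       [ 0.11414397,  0.63536895, -0.76372603]]), 't': array([-0.5913765 ,  0.15943092,  1.04049797])}
wrist {'K': array([[309.70691629,   0.        , 316.52833754],
       [  0.        , 309.70691629, 197.77454147],
       [  0.        ,   0.        ,   1.        ]]), 'R': array([[ 0.29892095, -0.9542758 , -0.00198956],
       [-0.91104072, -0.28599705,  0.2970025 ],
       [-0.28399131, -0.08696771, -0.95487463]]), 't': array([-0.64982503, -0.0368341 ,  0.39179042])}
```

View pics/top0.png

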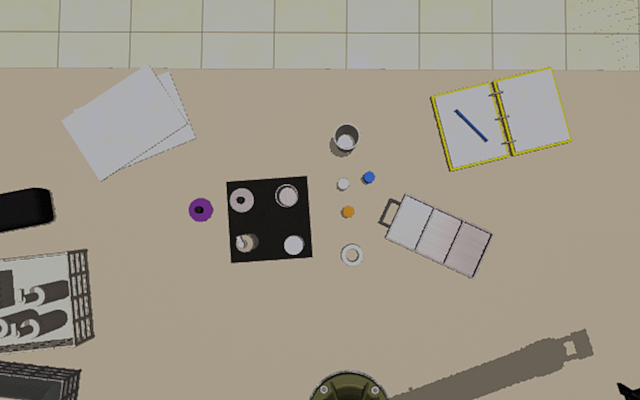

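View pics/side0.png

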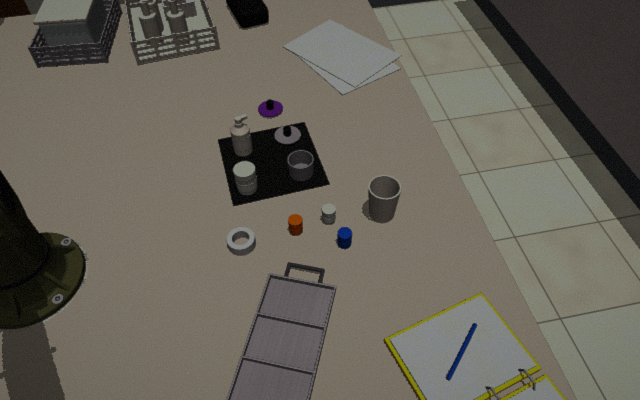

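View pics/wrist0.png

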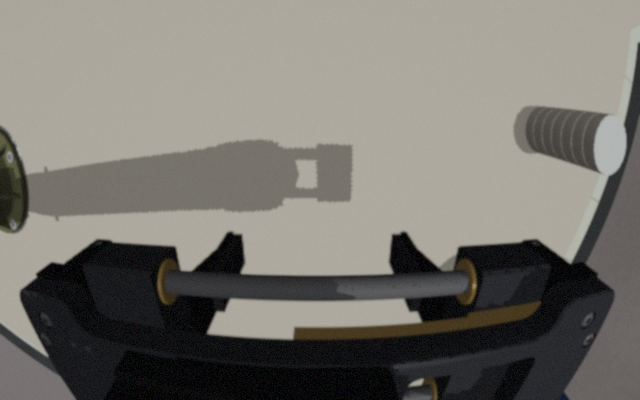

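The four job items on the mat in the top view are the lid (241,200), pot (287,196), bottle (245,242) and jar (293,245). Possible mix-ups:
- **Lid:** the purple lid look-alike is at (201,210).
- **Jar:** the vial is at (343,184), the blue one at (369,177) and the orange one at (348,212).
- **Pot:** the beaker is at (346,138).
- **Lid or pot:** the tape is at (352,255).

The tray is on the right, with its handle at (389,212). I'll check these in a close crop.

```bash
cat > h.py <<'E'
import numpy as np, cv2
from bench import ctrl, optics
def ray(n,uv,cal=None):
    c=cal or optics.get_calibration(n);K,R,t=c["K"],c["R"],c["t"]
    uv=np.atleast_2d(np.asarray(uv,float))
    x=(uv-[K[0,2],K[1,2]])/K[0,0]
    if n=="wrist":
        r=np.linalg.norm(x,axis=1,keepdims=True)+1e-12
        d=np.hstack([np.sin(r)*x/r,np.cos(r)])
    else: d=np.hstack([x,np.ones((len(x),1))])
    return -R.T@t, d@R
def plane(n,uv,z,cal=None):
    o,d=ray(n,uv,cal); return o+d*((z-o[2])/d[:,2])[:,None]
def proj(n,X,cal=None):
    c=cal or optics.get_calibration(n);K,R,t=c["K"],c["R"],c["t"]
    X=np.atleast_2d(X)@R.T+t
    if n=="wrist":
        rho=np.linalg.norm(X[:,:2],axis=1,keepdims=True)+1e-12
        x=X[:,:2]/rho*np.arctan2(rho,X[:,2:])
    else: x=X[:,:2]/X[:,2:]
    return x*K[0,0]+[K[0,2],K[1,2]]
E
python3 - <<'E'
import cv2
a=cv2.imread('pics/top0.png')
cv2.imwrite('pics/c1.png',cv2.resize(a[165:275,180:320],None,fx=5,fy=5,interpolation=cv2.INTER_CUBIC))
cv2.imwrite('pics/c2.png',cv2.resize(a[180:290,365:505],None,fx=5,fy=5,interpolation=cv2.INTER_CUBIC))
a=cv2.imread('pics/side0.png')
cv2.imwrite('pics/c3.png',cv2.resize(a[95:260,210:410],None,fx=4,fy=3.6,interpolation=cv2.INTER_CUBIC))
E
```

```text
(no output)
```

View pics/c1.png

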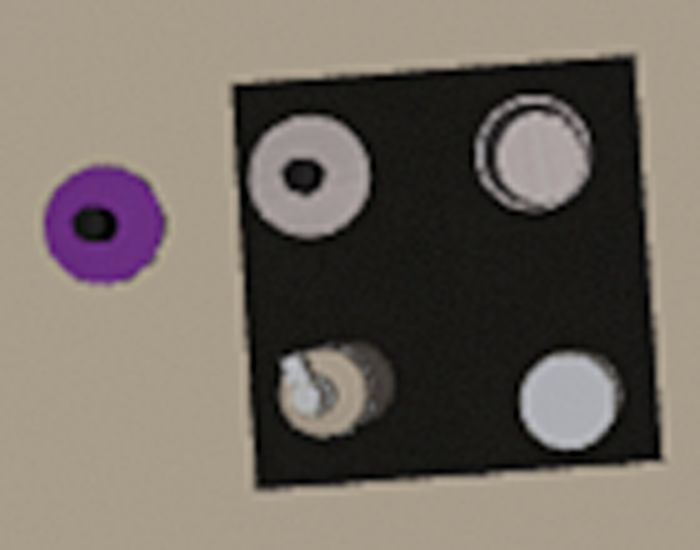

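View pics/c2.png

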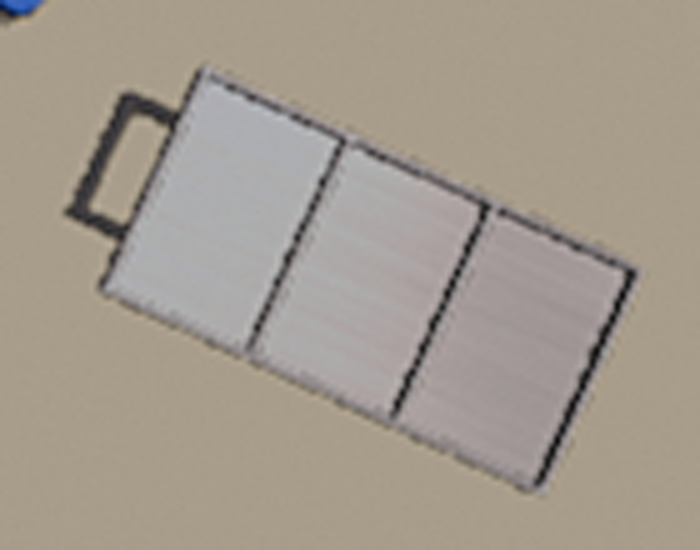

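View pics/c3.png

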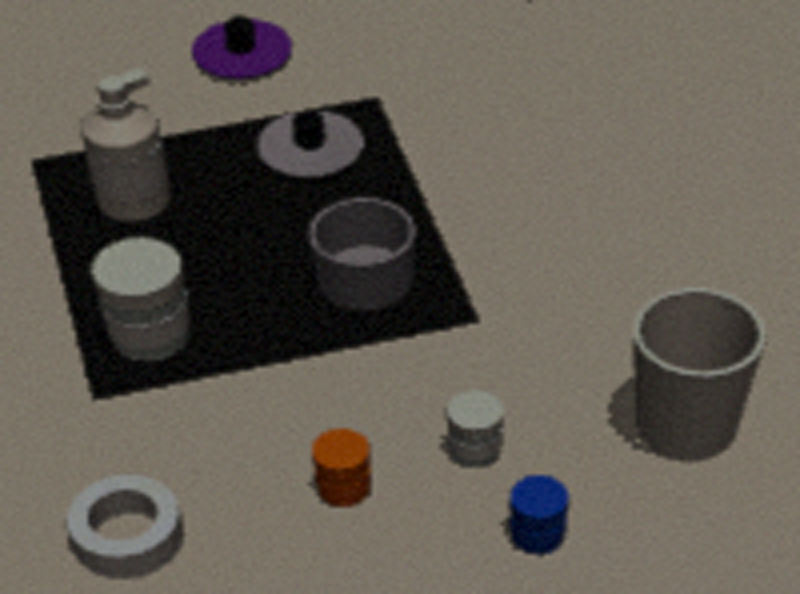

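The crop shows the steel lid at top left of the mat, outside it the purple look-alike. The pot is at top right, the bottle at bottom left with its spout pointing up-left, and the jar at bottom right. The tray handle is at its left end. Next I'll measure positions.

Run:
```python
from h import *
a=cv2.imread('pics/top0.png'); 
S=8
def comp(x0,y0,x1,y1,thr):
    g=cv2.cvtColor(a[y0:y1,x0:x1],cv2.COLOR_BGR2GRAY)
    g=cv2.resize(g,None,fx=S,fy=S,interpolation=cv2.INTER_CUBIC)
    cs,_=cv2.findContours((g>thr).astype(np.uint8),cv2.RETR_EXTERNAL,cv2.CHAIN_APPROX_NONE)
    c=max(cs,key=cv2.contourArea)
    return (c[:,0,:]+.5)/S-.5+[x0,y0]
for n,box,z,thr in [("lid",(229,184,258,216),.011,70),("pot",(270,180,304,212),.048,60),("jar",(280,230,310,259),.068,110),("bottle",(233,230,262,256),.073,85)]:
    c=comp(*box,thr)
    P=plane("top",c,z)[:,:2].astype(np.float32)
    (m,r)=cv2.minEnclosingCircle(P); e=cv2.fitEllipse(P*1000)
    M=cv2.convexHull(P)
    print(n,"px",c.mean(0).round(1),"circ",np.round(m,4),"d",round(2*r,4),"ell",np.round(e[0],1),np.round(e[1],1))
# black knob
# tray
g=cv2.cvtColor(a,cv2.COLOR_BGR2HSV)
pts=np.array([(203,68),(637,270),(540,492),(102,290)])
uv=(pts+.5)/5-.5+[365,180]
P=plane("top",uv,.014)[:,:2];print(P.round(4))
print([np.linalg.norm(P[i]-P[(i+1)%4]).round(4) for i in range(4)],P.mean(0))
# bystanders
for n,p,z in [("vial",(343.5,184),.04),("orange",(348,212),.04),("blue",(369,177),.04),("tape",(352,255),.025),("beaker",(346,132),.09),("purple",(201,210),.01)]:
    print(n,plane("top",p,z)[0].round(3))
```

```text
lid px [241.3 199.8] circ [0.5836 0.3057] d 0.0703 ell [583.7 305.7] [68.7 68.8]
pot px [286.2 195.2] circ [0.5957 0.1749] d 0.0653 ell [595.8 175.2] [63.3 63.4]
jar px [293.2 244.7] circ [0.4649 0.1519] d 0.0521 ell [464.4 152.1] [49.6 50.2]
bottle px [244.3 242.5] circ [0.4693 0.2808] d 0.0524 ell [468.7 279.9] [46.5 48.1]
[[ 0.6059 -0.1516]
 [ 0.4963 -0.3911]
 [ 0.3739 -0.337 ]
 [ 0.4823 -0.096 ]]
[np.float64(0.2634), np.float64(0.1338), np.float64(0.2643), np.float64(0.1356)] [ 0.4895969  -0.24392814]
vial [0.628 0.021 0.04 ]
orange [0.552 0.008 0.04 ]
blue [ 0.648 -0.048  0.04 ]
tape [ 0.435 -0.004  0.025]
beaker [0.759 0.016 0.09 ]
purple [0.554 0.419 0.01 ]
```

```bash
cat >> h.py <<'E'
from scipy.spatial.transform import Rotation as Rn
JA=-24.4 # jaw azimuth target deg
T0=np.array([.4896,-.2439]); TY=np.array([.413,.9107]); TX=np.array([.9107,-.413])
def axes():
    s=ctrl.get_state(); return s,Rn.from_rotvec(s["tool_rot"]).as_matrix()
def target(ja=JA):
    a=np.radians(ja); y=np.array([np.cos(a),np.sin(a),0]); z=np.array([0,0,-1.]); x=np.cross(y,z)
    return np.stack([x,y,z],1)
def go(pts,ja=JA):
    s,R=axes(); print("t",round(s["time"],2),"tcp",s["position"].round(4),"F",s["ft_force"].round(1),"grip",round(s["grip_width"]*87,1))
    print("turn deg",np.degrees(Rn.from_matrix(R.T@target(ja)).as_rotvec()).round(2))
    for p in pts: print(np.round(p,3),"-> mm",((np.array(p)-s["position"])@R*1000).round(1))
E
python3 - <<'E'
from h import *
b=plane("top",(244.4,243.2),.073)[0];print("bottle",b)
a=cv2.imread('pics/side0.png')
for p in [(0,0)]:
    for sx in(-69,69):
        for y in(134,46,-42,-134):
            X=np.r_[T0+TX*sx/1000+TY*y/1000,.014]
            u=proj("side",X)[0]; cv2.circle(a,tuple(int(round(v)) for v in u),1,(0,0,255),-1)
def ring(c,r,z,n="side"):
    t=np.linspace(0,6.28,40); P=np.c_[c[0]+r*np.cos(t),c[1]+r*np.sin(t),np.full(40,z)]
    cv2.polylines(a,[proj(n,P).round().astype(np.int32)],True,(0,0,255),1)
ring((.5837,.3057),.034,.011);ring((.5958,.175),.031,.048);ring((.4644,.152),.025,.068);ring(b,.023,.073)
cv2.imwrite('pics/s1.png',cv2.resize(a[100:400,200:400],None,fx=2.6,fy=2))
go([(.5958,.175,.24),(.5958,.175,.014)])
E
```

```text
bottle [0.46749086 0.27940207 0.073     ]
t 0.15 tcp [ 0.1937 -0.62    0.2217] F [ 0.2  0.1 -0.6] grip 87.2
turn deg [-8.000e-02 -3.000e-02 -4.825e+01]
[0.596 0.175 0.24 ] -> mm [ 620.9 -638.9  -17.4]
[0.596 0.175 0.014] -> mm [ 621.  -638.6  208.6]
```

View pics/s1.png

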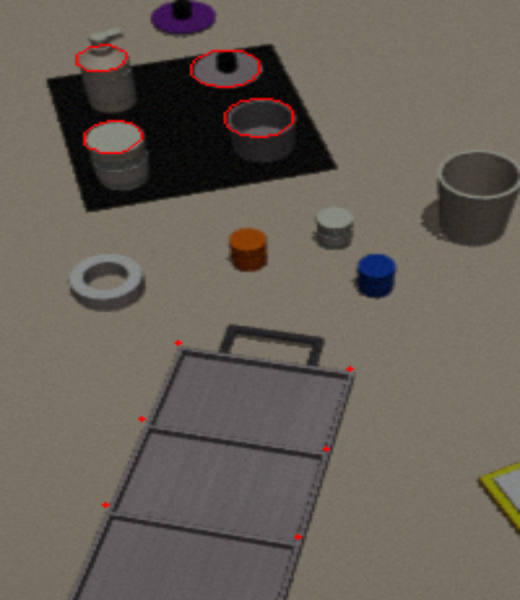

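Object positions agree between the top and side views to about 1 px. The tray is off by a few mm, so I'll refine it with the wrist camera. Next I move toward the pot.

Call:
step_arm:
  deltas:
    - [0, 0, -8, 25, -25, -10, 87]
    - [0, 0, -16, 60, -60, -20, 87]
    - [0, 0, -24, 100, -100, -30, 87]
    - [0, 0, -32, 140, -143, -40, 87]
    - [0, 0, -40, 180, -184, -50, 87]
    - [0, 0, -48.2, 222, -227, -60, 87]
    - [0, 0, -48.2, 265, -272, -60, 87]
    - [0, 0, -48.2, 306, -316, -60, 87]
  newtons: 20

```text
time: 1.15
position: [0.3923, -0.2255, 0.2827]
tool_rot: [2.641, 1.701, -0.0]
ft_force: [0.1, -0.1, 0.9]
grip_width: 1.0
```

Run:
```python
from h import *
cv2.imwrite('pics/w1.png',optics.get_image("wrist")[:,:,::-1])
c=optics.get_calibration("wrist");np.savez('w1.npz',**c)
go([(.5958,.175,.2),(.5958,.175,.1)])
print(ctrl.get_state()["joint_positions"].round(2))
```

```text
t 1.2 tcp [ 0.3964 -0.2166  0.283 ] F [2.9 6.7 0.4] grip 86.9
turn deg [ 0.05 -0.22  0.62]
[0.596 0.175 0.2  ] -> mm [438.4  24.5  84.7]
[0.596 0.175 0.1  ] -> mm [438.   24.4 184.7]
[ 0.97 -0.12 -0.48  1.8  -0.06  1.45  0.09]
```

View pics/w1.png

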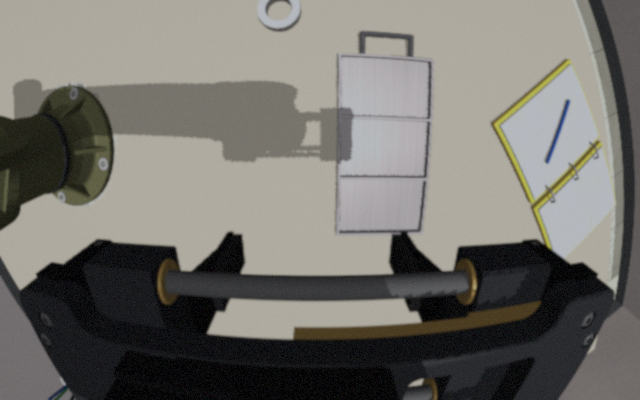

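The wrist view shows the whole tray, with corners near (340,54), (432,60), (421,232) and (336,234). The arm was still settling in that picture, so I'll retake it and measure the corners.

Run:
```python
from h import *
optics.get_image("wrist")
c0=optics.get_calibration("wrist")
im=optics.get_image("wrist")[:,:,::-1]
c=optics.get_calibration("wrist");print(np.abs(c0["t"]-c["t"]).max()); np.savez('w2.npz',**c0)
cv2.imwrite('pics/w2.png',im)
cv2.imwrite('pics/w2c.png',cv2.resize(im[20:245,320:445],None,fx=4,fy=2.6,interpolation=cv2.INTER_CUBIC))
```

```text
0.0026089004190415627
```

View pics/w2c.png

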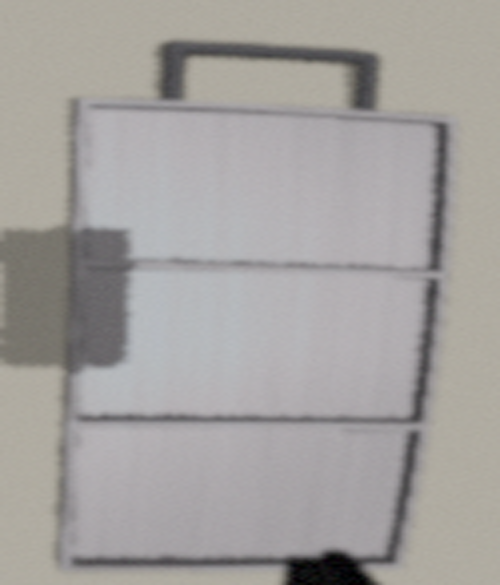

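Run:
```python
from h import *
c=dict(np.load('w2.npz'))
q=np.array([(75,99),(453,119),(400,564),(61,567),(72,263),(443,274),(69,419),(424,427)],float)
uv=(q+.5)/[4,2.6]-.5+[320,20]
P=plane("wrist",uv,.014,c)[:,:2];print(P.round(4)); print("cam",-c["R"].T@c["t"])
d=lambda i,j:np.linalg.norm(P[i]-P[j])
print(d(0,1),d(1,2),d(2,3),d(3,0),d(4,5),d(6,7))
# rigid fit of tray model
M=np.array([(-69,134),(69,134),(69,-134),(-69,-134),(-69,44),(69,44),(-69,-44),(69,-44)])/1000
def fit(P):
    Mc=M[:len(P)];A=Mc-Mc.mean(0);B=P-P.mean(0);U,S,V=np.linalg.svd(A.T@B);R=(V.T@U.T);t=P.mean(0)-R@Mc.mean(0)
    print("origin",t.round(4),"yaw",np.degrees(np.arctan2(R[1,0],R[0,0])).round(2),"res mm",np.round((P-(Mc@R.T+t))*1000,1).tolist())
fit(P)
# side view corners handle end + dividers
```

```text
[[ 0.482  -0.0977]
 [ 0.6058 -0.1546]
 [ 0.4981 -0.3936]
 [ 0.3742 -0.3385]
 [ 0.4458 -0.1785]
 [ 0.5693 -0.2342]
 [ 0.4113 -0.2571]
 [ 0.533  -0.3147]]
cam [ 0.42777984 -0.14649909  0.4453331 ]
0.13624714672274393 0.2621519112842646 0.13556865212449398 0.26386228465779415 0.13546375310832381 0.13455636728164155
origin [ 0.49   -0.2461] yaw -24.29 res mm [[-0.2, -2.1], [-2.1, -2.2], [0.4, 3.0], [2.3, 1.3], [0.7, -0.9], [-1.7, 0.2], [2.4, 0.7], [-1.8, -0.1]]
```

```bash
sed -i 's/^JA=.*/JA=-24.3/; s/^T0=.*/T0=np.array([.490,-.2455]); TY=np.array([.4115,.9114]); TX=np.array([.9114,-.4115])/' h.py
python3 - <<'E'
from h import *
go([(.5958,.175,.14),(.5958,.175,.013)])
E
```

```text
t 1.3 tcp [ 0.3931 -0.2243  0.2828] F [-1.1 -1.8 -0.7] grip 86.7
turn deg [0.03 0.04 0.26]
[0.596 0.175 0.14 ] -> mm [447.4  22.4 142.5]
[0.596 0.175 0.013] -> mm [447.5  22.3 269.5]
```

Call:
step_arm:
  deltas:
    - [0, 0, 0, 40, 2, 10, 87]
    - [0, 0, 0, 98, 5, 25, 87]
    - [0, 0, 0, 156, 8, 45, 87]
    - [0, 0, 0, 214, 11, 65, 87]
    - [0, 0, 0, 272, 14, 85, 87]
    - [0, 0, 0, 330, 17, 105, 87]
    - [0, 0, 0, 388, 20, 125, 87]
    - [0, 0, 0, 447, 22, 142, 87]

```text
time: 2.3
position: [0.5982, 0.169, 0.1387]
tool_rot: [2.644, 1.696, -0.003]
ft_force: [1.8, -0.0, 0.9]
grip_width: 1.0
```

Run:
```python
from h import *
optics.get_image("wrist")
optics.get_image("wrist")
c=optics.get_calibration("wrist")
im=optics.get_image("wrist")[:,:,::-1].copy();np.savez('w3.npz',**c)
cv2.imwrite('pics/w3r.png',im)
for p,r,z in [((.5958,.175),.031,.048),((.5837,.3057),.034,.011),((.4644,.152),.025,.068),((.4675,.2794),.023,.073)]:
    t=np.linspace(0,6.28,60); P=np.c_[p[0]+r*np.cos(t),p[1]+r*np.sin(t),np.full(60,z)]
    cv2.polylines(im,[proj("wrist",P,c).round().astype(np.int32)],True,(0,0,255),1)
cv2.imwrite('pics/w3.png',im)
go([(.5958,.175,.013)])
```

```text
t 2.45 tcp [0.5957 0.1729 0.1376] F [ 0.6 -0.6 -0.4] grip 86.8
turn deg [-0.32  0.01  0.12]
[0.596 0.175 0.013] -> mm [  2.   -0.  124.6]
```

View pics/w3.png

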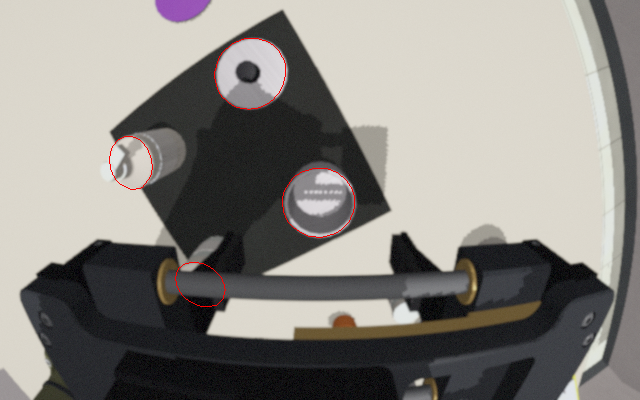

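The wrist view confirms the measured rings on the pot (320,203), lid (252,74) and bottle shoulder (131,163). I'll descend and grip the pot.

Call:
step_arm:
  deltas:
    - [0, 0, 0, 2, 0, 30, 87]
    - [0, 0, 0, 2, 0, 65, 87]
    - [0, 0, 0, 2, 0, 95, 87]
    - [0, 0, 0, 2, 0, 115, 87]
    - [0, 0, 0, 2, 0, 124, 87]
    - [0, 0, 0, 2, 0, 124, 87]
    - [0, 0, 0, 2, 0, 124, 50]
    - [0, 0, 0, 2, 0, 124, 50]
  newtons: 20

```text
time: 3.45
position: [0.5982, 0.1723, 0.0176]
tool_rot: [2.641, 1.7, 0.002]
ft_force: [0.2, 0.1, 0.3]
grip_width: 0.855
```

Call:
step_arm:
  deltas:
    - [0, 0, 0, 0, 0, 0, 50]
    - [0, 0, 0, 0, 0, 0, 50]
    - [0, 0, 0, 0, 0, 0, 50]
    - [0, 0, 0, 0, 0, 0, 50]
    - [0, 0, 0, 0, 0, -10, 50]
    - [0, 0, 0, 0, 0, -30, 50]
    - [0, 0, 0, 0, 0, -60, 50]
    - [0, 0, 0, 0, 0, -90, 50]

```text
time: 4.45
position: [0.5977, 0.172, 0.1085]
tool_rot: [2.641, 1.701, 0.001]
ft_force: [0.5, 0.0, -0.9]
grip_width: 0.699
```

Run:
```python
from h import *
im=optics.get_image("wrist")[:,:,::-1]; cv2.imwrite('pics/w4.png',im)
p=T0-TY*.088
go([(*p,.12),(*p,.013)]); print(p)
```

```text
t 4.5 tcp [0.6001 0.1733 0.113 ] F [1.6 1.5 1.2] grip 61.4
turn deg [ 0.35 -0.25 -0.14]
[ 0.454 -0.326  0.12 ] -> mm [-514.8   73.3   -8.8]
[ 0.454 -0.326  0.013] -> mm [-515.2   72.6   98.2]
[ 0.453788  -0.3257032]
```

View pics/w4.png

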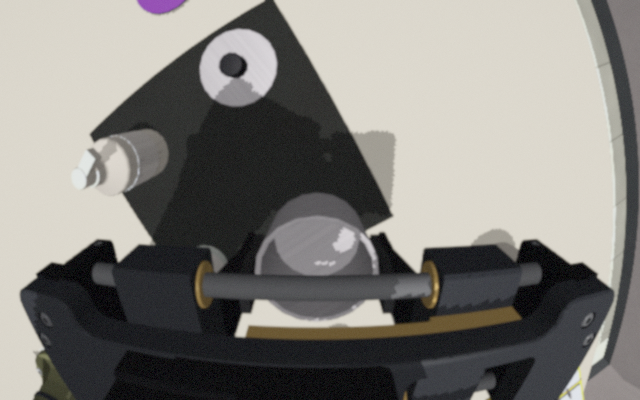

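The pot is held (61 mm) with its mouth visible between the fingers at (317,265). Now I carry it to the far compartment.

Call:
step_arm:
  deltas:
    - [0, 0, 0, -15, 2, 0, 50]
    - [0, 0, 0, -45, 7, 0, 50]
    - [0, 0, 0, -85, 12, 0, 50]
    - [0, 0, 0, -130, 18, 0, 50]
    - [0, 0, 0, -175, 25, 0, 50]
    - [0, 0, 0, -220, 31, 0, 50]
    - [0, 0, 0, -265, 38, 0, 50]
    - [0, 0, 0, -310, 44, 0, 50]

```text
time: 5.5
position: [0.5069, -0.1309, 0.1053]
tool_rot: [-2.642, -1.698, 0.003]
ft_force: [0.4, -1.0, -1.4]
grip_width: 0.704
```

Call:
step_arm:
  deltas:
    - [0, 0, 0, -45, 6, 0, 50]
    - [0, 0, 0, -90, 13, 0, 50]
    - [0, 0, 0, -135, 19, 0, 50]
    - [0, 0, 0, -170, 24, 0, 50]
    - [0, 0, 0, -193, 27, 0, 50]
    - [0, 0, 0, -203, 29, 0, 50]
    - [0, 0, 0, -205, 29, 0, 50]
    - [0, 0, 0, -205, 29, 0, 50]

```text
time: 6.5
position: [0.451, -0.3258, 0.1063]
tool_rot: [-2.64, -1.702, -0.0]
ft_force: [0.3, -0.5, -0.9]
grip_width: 0.702
```

Run:
```python
from h import *
p=T0-TY*.088
go([(*p,.12),(*p,.013)]); print(p)
im=optics.get_image("wrist")[:,:,::-1]; cv2.imwrite('pics/w5.png',im)
im=optics.get_image("top")[:,:,::-1]; cv2.imwrite('pics/t5.png',cv2.resize(im[120:320,200:520],None,fx=2.5,fy=2.5))
```

```text
t 6.5 tcp [ 0.451  -0.3258  0.1063] F [ 0.3 -0.5 -0.9] grip 61.1
turn deg [-0.03 -0.03 -0.08]
[ 0.454 -0.326  0.12 ] -> mm [  1.3   2.5 -13.7]
[ 0.454 -0.326  0.013] -> mm [ 1.2  2.6 93.3]
[ 0.453788  -0.3257032]
```

View pics/w5.png

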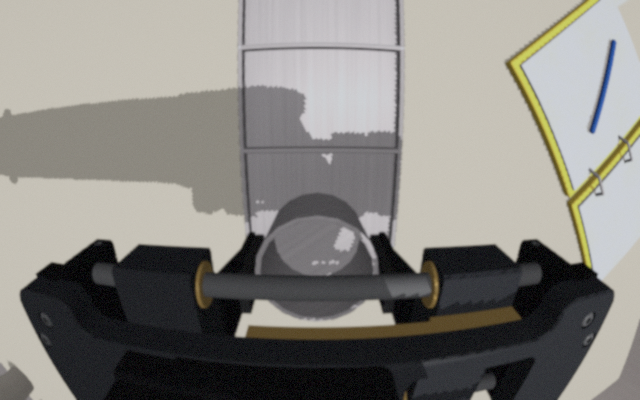

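View pics/t5.png

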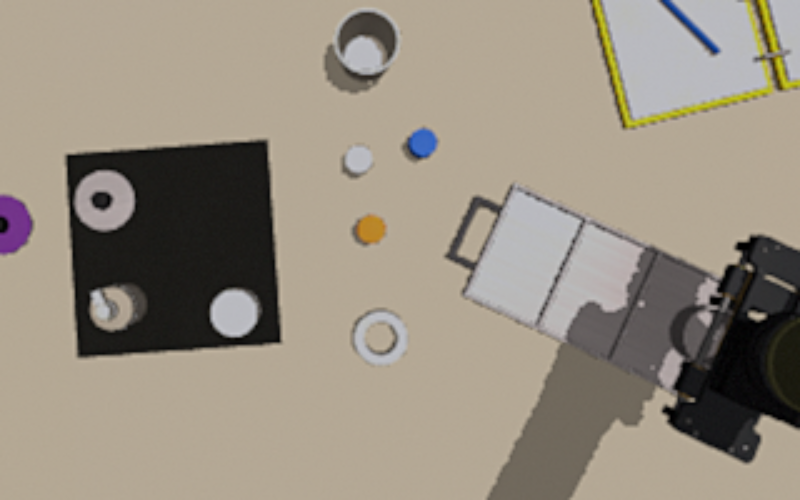

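The pot is centred across the tray and over the far compartment. Lowering it now.

Call:
step_arm:
  deltas:
    - [0, 0, 0, 0, 1, 20, 50]
    - [0, 0, 0, 0, 2, 45, 50]
    - [0, 0, 0, 0, 2, 65, 50]
    - [0, 0, 0, 0, 2, 80, 50]
    - [0, 0, 0, 0, 2, 86, 50]
    - [0, 0, 0, 0, 2, 90, 50]
    - [0, 0, 0, 0, 2, 91, 50]
    - [0, 0, 0, 0, 2, 91, 50]

```text
time: 7.6
position: [0.4529, -0.3279, 0.017]
tool_rot: [2.641, 1.7, -0.001]
ft_force: [-2.0, 1.9, 5.2]
grip_width: 0.702
```

Call:
step_arm:
  deltas:
    - [0, 0, 0, 0, 0, 0, 50]
    - [0, 0, 0, 0, 0, 1, 50]
    - [0, 0, 0, 0, 0, 1, 50]
    - [0, 0, 0, 0, 0, 1, 50]
    - [0, 0, 0, 0, 0, 1, 50]
    - [0, 0, 0, 0, 0, 1, 50]
    - [0, 0, 0, 0, 0, 1, 50]
    - [0, 0, 0, 0, 0, 1, 50]

```text
time: 8.6
position: [0.4529, -0.3279, 0.0169]
tool_rot: [2.641, 1.7, -0.002]
ft_force: [-5.5, 3.9, 12.3]
grip_width: 0.706
```

Contact is felt (12 N). I release and rise.

Call:
step_arm:
  deltas:
    - [0, 0, 0, 0, 0, -2, 78]
    - [0, 0, 0, 0, 0, -2, 78]
    - [0, 0, 0, 0, 0, -2, 78]
    - [0, 0, 0, 0, 0, -10, 78]
    - [0, 0, 0, 0, 0, -40, 78]
    - [0, 0, 0, 0, 0, -80, 78]
    - [0, 0, 0, 0, 0, -120, 78]
    - [0, 0, 0, 0, 0, -150, 78]

```text
time: 9.6
position: [0.4532, -0.328, 0.1669]
tool_rot: [2.639, 1.7, 0.001]
ft_force: [0.2, -0.5, 0.1]
grip_width: 0.895
```

Run:
```python
from h import *
im=optics.get_image("wrist")[:,:,::-1]; cv2.imwrite('pics/w6.png',im)
im=optics.get_image("side")[:,:,::-1]; cv2.imwrite('pics/s6.png',im)
go([(.4675,.2794,.17),(.4675,.2794,.045)])
```

```text
t 9.7 tcp [ 0.4549 -0.329   0.1689] F [-0.2  0.6  0.3] grip 78.1
turn deg [ 0.4   0.13 -0.14]
[0.468 0.279 0.17 ] -> mm [ 559.1 -240.3   -4.1]
[0.468 0.279 0.045] -> mm [ 559.4 -241.2  120.9]
```

View pics/w6.png

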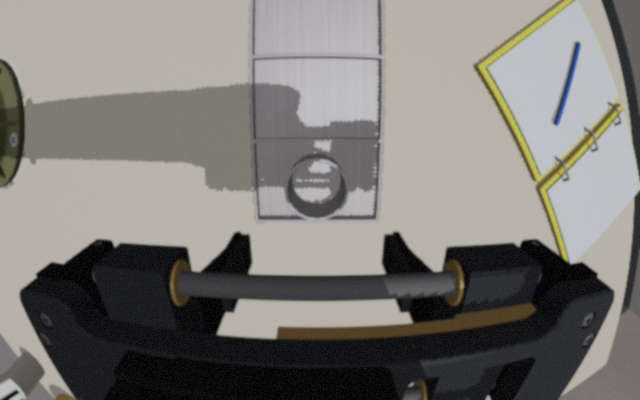

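View pics/s6.png

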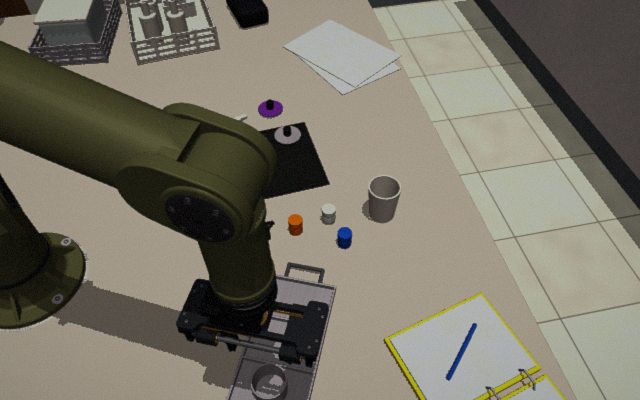

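The pot stands upright in the far compartment, rim around (317,187). Next is the bottle.

Call:
step_arm:
  deltas:
    - [0, 0, 0, 30, -13, -4, 87]
    - [0, 0, 0, 80, -34, -4, 87]
    - [0, 0, 0, 130, -56, -4, 87]
    - [0, 0, 0, 180, -77, -4, 87]
    - [0, 0, 0, 230, -99, -4, 87]
    - [0, 0, 0, 280, -120, -4, 87]
    - [0, 0, 0, 330, -142, -4, 87]
    - [0, 0, 0, 380, -163, -4, 87]

```text
time: 10.7
position: [0.4609, 0.087, 0.1681]
tool_rot: [2.641, 1.7, -0.001]
ft_force: [0.4, -0.7, 0.5]
grip_width: 1.002
```

Call:
step_arm:
  deltas:
    - [0, 0, 0, 50, -21, 0, 87]
    - [0, 0, 0, 95, -41, 0, 87]
    - [0, 0, 0, 130, -56, 0, 87]
    - [0, 0, 0, 155, -67, 0, 87]
    - [0, 0, 0, 170, -73, 0, 87]
    - [0, 0, 0, 178, -77, 0, 87]
    - [0, 0, 0, 179, -77, 0, 87]
    - [0, 0, 0, 179, -77, 0, 87]

```text
time: 11.7
position: [0.4657, 0.2795, 0.1683]
tool_rot: [2.642, 1.699, -0.001]
ft_force: [-0.3, -0.6, 0.4]
grip_width: 1.004
```

Run:
```python
from h import *
go([(.4675,.2794,.17),(.4675,.2794,.046)])
c=optics.get_calibration("wrist")
im=optics.get_image("wrist")[:,:,::-1].copy()
for p,r,z in [((.4675,.2794),.023,.073),((.4675,.2794),.023,.003),((.4644,.152),.025,.068)]:
    t=np.linspace(0,6.28,60); P=np.c_[p[0]+r*np.cos(t),p[1]+r*np.sin(t),np.full(60,z)]
    cv2.polylines(im,[proj("wrist",P,c).round().astype(np.int32)],True,(0,0,255),1)
cv2.imwrite('pics/w7.png',im)
```

```text
t 11.7 tcp [0.4657 0.2795 0.1683] F [-0.3 -0.6  0.4] grip 87.4
turn deg [ 0.01  0.05 -0.21]
[0.468 0.279 0.17 ] -> mm [ 0.7  1.7 -1.7]
[0.468 0.279 0.046] -> mm [  0.8   1.6 122.3]
```

View pics/w7.png

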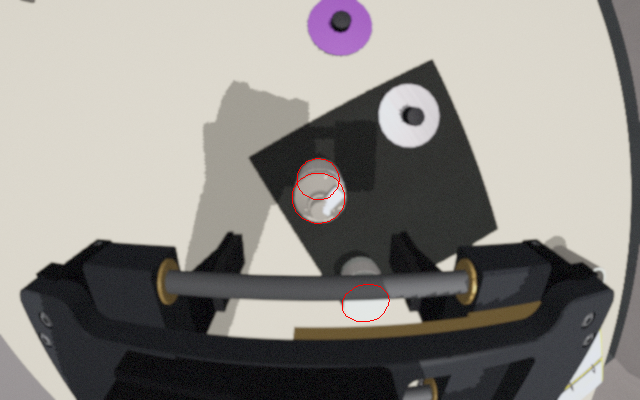

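The predicted rings match the bottle at (319,190). Descending to grip it.

Call:
step_arm:
  deltas:
    - [0, 0, 0, 0, 1, 20, 87]
    - [0, 0, 0, 1, 2, 50, 87]
    - [0, 0, 0, 1, 2, 80, 87]
    - [0, 0, 0, 1, 2, 105, 87]
    - [0, 0, 0, 1, 2, 117, 87]
    - [0, 0, 0, 1, 2, 121, 87]
    - [0, 0, 0, 1, 2, 121, 87]
    - [0, 0, 0, 1, 2, 121, 87]

```text
time: 12.75
position: [0.4684, 0.2808, 0.0484]
tool_rot: [2.641, 1.7, 0.002]
ft_force: [-0.0, -0.6, 0.7]
grip_width: 0.996
```

Call:
step_arm:
  deltas:
    - [0, 0, 0, 0, 0, 0, 35]
    - [0, 0, 0, 0, 0, 0, 35]
    - [0, 0, 0, 0, 0, 0, 35]
    - [0, 0, 0, 0, 0, 0, 35]
    - [0, 0, 0, 0, 0, 0, 35]
    - [0, 0, 0, 0, 0, 0, 35]
    - [0, 0, 0, 0, 0, 0, 35]
    - [0, 0, 0, 0, 0, 0, 35]
  newtons: 20

```text
time: 13.75
position: [0.4679, 0.2804, 0.0475]
tool_rot: [2.641, 1.7, 0.0]
ft_force: [0.6, -0.5, -0.1]
grip_width: 0.521
```

Call:
step_arm:
  deltas:
    - [0, 0, 0, 0, 0, -5, 35]
    - [0, 0, 0, 0, 0, -20, 35]
    - [0, 0, 0, 0, 0, -40, 35]
    - [0, 0, 0, 0, 0, -65, 35]
    - [0, 0, 0, 0, 0, -90, 35]
    - [0, 0, 0, 0, 0, -110, 35]
    - [0, 0, 0, 0, 0, -115, 35]
    - [0, 0, 0, 0, 0, -115, 35]

```text
time: 14.75
position: [0.4678, 0.2803, 0.1626]
tool_rot: [2.641, 1.7, -0.0]
ft_force: [0.8, -0.9, -1.2]
grip_width: 0.523
```

Run:
```python
from h import *
p=T0
go([(*p,.163),(*p,.049)]); print(p)
im=optics.get_image("wrist")[:,:,::-1]; cv2.imwrite('pics/w8.png',im)
```

```text
t 14.75 tcp [0.4678 0.2803 0.1626] F [ 0.8 -0.9 -1.2] grip 45.5
turn deg [ 0.02  0.01 -0.16]
[ 0.49  -0.246  0.163] -> mm [-4.694e+02  2.380e+02 -2.000e-01]
[ 0.49  -0.246  0.049] -> mm [-469.4  237.9  113.8]
[ 0.49   -0.2455]
```

View pics/w8.png

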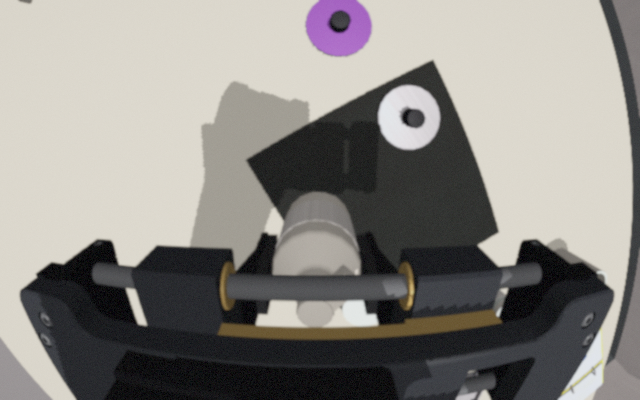

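The bottle is held upright at 45.5 mm. I carry it to the middle compartment.

Call:
step_arm:
  deltas:
    - [0, 0, 0, -14, 7, 0, 35]
    - [0, 0, 0, -42, 21, 0, 35]
    - [0, 0, 0, -80, 41, 0, 35]
    - [0, 0, 0, -120, 61, 0, 35]
    - [0, 0, 0, -160, 81, 0, 35]
    - [0, 0, 0, -200, 101, 0, 35]
    - [0, 0, 0, -240, 122, 0, 35]
    - [0, 0, 0, -280, 142, 0, 35]

```text
time: 15.8
position: [0.4804, -0.0348, 0.1617]
tool_rot: [-2.641, -1.7, 0.002]
ft_force: [-0.1, 0.3, -1.8]
grip_width: 0.525
```

Call:
step_arm:
  deltas:
    - [0, 0, 0, -40, 20, 0, 35]
    - [0, 0, 0, -80, 41, 0, 35]
    - [0, 0, 0, -120, 61, 0, 35]
    - [0, 0, 0, -155, 79, 0, 35]
    - [0, 0, 0, -177, 90, 0, 35]
    - [0, 0, 0, -187, 95, 0, 35]
    - [0, 0, 0, -189, 96, 0, 35]
    - [0, 0, 0, -189, 96, 0, 35]

```text
time: 16.8
position: [0.4906, -0.2434, 0.1626]
tool_rot: [-2.639, -1.703, -0.0]
ft_force: [-0.2, 0.4, -1.2]
grip_width: 0.529
```

Run:
```python
from h import *
p=T0
go([(*p,.163),(*p,.048)]); print(p)
im=optics.get_image("wrist")[:,:,::-1]; cv2.imwrite('pics/w9.png',im)
```

```text
t 16.8 tcp [ 0.4906 -0.2434  0.1626] F [-0.2  0.4 -1.2] grip 46.0
turn deg [-0.01 -0.02 -0.03]
[ 0.49  -0.246  0.163] -> mm [-2.2  0.3 -0.4]
[ 0.49  -0.246  0.048] -> mm [ -2.3   0.3 114.6]
[ 0.49   -0.2455]
```

View pics/w9.png

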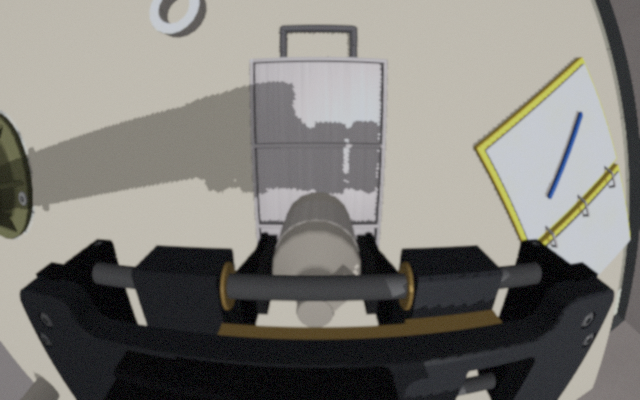

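Call:
step_arm:
  deltas:
    - [0, 0, 0, -1, 0, 20, 35]
    - [0, 0, 0, -2, 0, 45, 35]
    - [0, 0, 0, -2, 0, 70, 35]
    - [0, 0, 0, -2, 0, 92, 35]
    - [0, 0, 0, -2, 0, 106, 35]
    - [0, 0, 0, -2, 0, 113, 35]
    - [0, 0, 0, -2, 0, 115, 35]
    - [0, 0, 0, -2, 0, 116, 35]

```text
time: 17.85
position: [0.4895, -0.2467, 0.0473]
tool_rot: [2.641, 1.701, -0.001]
ft_force: [-3.3, 1.5, 7.2]
grip_width: 0.521
```

Call:
step_arm:
  deltas:
    - [0, 0, 0, 0, 0, 0, 35]
    - [0, 0, 0, 0, 0, 0, 35]
    - [0, 0, 0, 0, 0, -1, 80]
    - [0, 0, 0, 0, 0, -1, 80]
    - [0, 0, 0, 0, 0, -1, 80]
    - [0, 0, 0, 0, 0, -1, 80]
    - [0, 0, 0, 0, 0, -30, 80]
    - [0, 0, 0, 0, 0, -70, 80]

```text
time: 18.85
position: [0.4886, -0.2464, 0.1163]
tool_rot: [-2.639, -1.7, 0.001]
ft_force: [0.6, -0.4, 0.2]
grip_width: 0.917
```

Run:
```python
from h import *
go([(.4644,.152,.17),(.4644,.152,.042)])
```

```text
t 18.85 tcp [ 0.4886 -0.2464  0.1163] F [ 0.6 -0.4  0.2] grip 79.8
turn deg [-0.14 -0.04 -0.14]
[0.464 0.152 0.17 ] -> mm [ 352.7 -187.   -53. ]
[0.464 0.152 0.042] -> mm [ 352.6 -186.7   75. ]
```

Call:
step_arm:
  deltas:
    - [0, 0, 0, 0, 0, -30, 80]
    - [0, 0, 0, 0, 0, -54, 80]
    - [0, 0, 0, 20, -10, -54, 87]
    - [0, 0, 0, 60, -32, -54, 87]
    - [0, 0, 0, 110, -58, -54, 87]
    - [0, 0, 0, 160, -85, -54, 87]
    - [0, 0, 0, 210, -111, -54, 87]
    - [0, 0, 0, 260, -138, -54, 87]

```text
time: 19.85
position: [0.4697, 0.0498, 0.1693]
tool_rot: [2.641, 1.702, -0.003]
ft_force: [0.9, 0.6, 0.1]
grip_width: 0.999
```

Call:
step_arm:
  deltas:
    - [0, 0, 0, 45, -24, 0, 87]
    - [0, 0, 0, 75, -40, 0, 87]
    - [0, 0, 0, 88, -47, 0, 87]
    - [0, 0, 0, 93, -49, 0, 87]
    - [0, 0, 0, 93, -49, 0, 87]
    - [0, 0, 0, 93, -49, 0, 87]
    - [0, 0, 0, 93, -49, 0, 87]
    - [0, 0, 0, 93, -49, 0, 87]

```text
time: 20.85
position: [0.4655, 0.1514, 0.1705]
tool_rot: [2.642, 1.699, -0.0]
ft_force: [-0.4, 0.0, -0.5]
grip_width: 1.0
```

Run:
```python
from h import *
go([(.4644,.152,.17),(.4644,.152,.041)])
c=optics.get_calibration("wrist")
im=optics.get_image("wrist")[:,:,::-1].copy()
for p,r,z in [((.4644,.152),.023,.003),((.4644,.152),.025,.068)]:
    t=np.linspace(0,6.28,60); P=np.c_[p[0]+r*np.cos(t),p[1]+r*np.sin(t),np.full(60,z)]
    cv2.polylines(im,[proj("wrist",P,c).round().astype(np.int32)],True,(0,0,255),1)
cv2.imwrite('pics/w10.png',im)
im=optics.get_image("top")[:,:,::-1]; cv2.imwrite('pics/t10.png',im);cv2.imwrite('pics/t10c.png',cv2.resize(im[120:320,200:520],None,fx=2.5,fy=2.5))
```

```text
t 20.85 tcp [0.4655 0.1514 0.1705] F [-0.4  0.  -0.5] grip 87.0
turn deg [ 0.01  0.01 -0.21]
[0.464 0.152 0.17 ] -> mm [ 0.1 -1.2  0.5]
[0.464 0.152 0.041] -> mm [ 1.000e-01 -1.300e+00  1.295e+02]
```

View pics/w10.png

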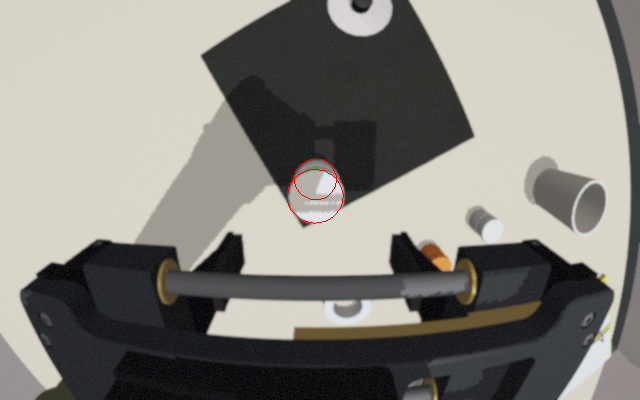

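View pics/t10c.png

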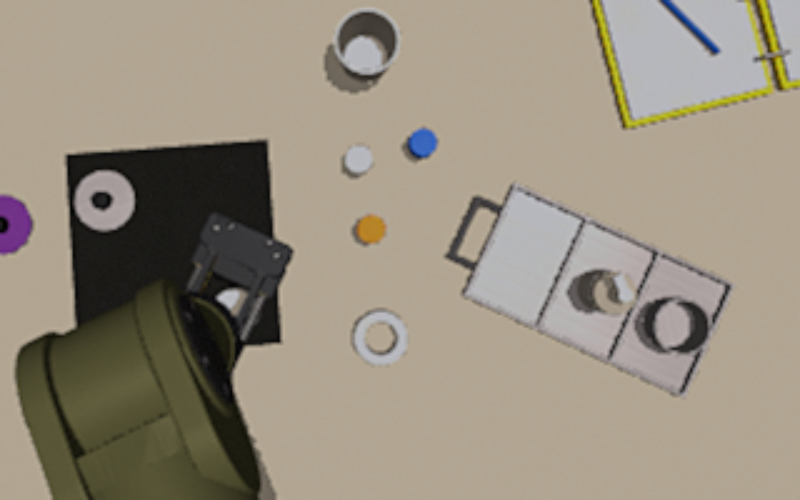

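The ring fits the jar at (316,195). The top view shows the bottle and pot standing in their compartments and the bystanders unmoved. Gripping the jar.

Call:
step_arm:
  deltas:
    - [0, 0, 0, 0, -1, 20, 87]
    - [0, 0, 0, 0, -1, 50, 87]
    - [0, 0, 0, 0, -1, 80, 87]
    - [0, 0, 0, 0, -1, 107, 87]
    - [0, 0, 0, 0, -1, 123, 87]
    - [0, 0, 0, 0, -1, 129, 87]
    - [0, 0, 0, 0, -1, 129, 87]
    - [0, 0, 0, 0, -1, 129, 87]

```text
time: 21.95
position: [0.4652, 0.1526, 0.0423]
tool_rot: [2.641, 1.7, 0.002]
ft_force: [1.3, -0.6, 0.4]
grip_width: 0.999
```

Call:
step_arm:
  deltas:
    - [0, 0, 0, 0, 0, 0, 38]
    - [0, 0, 0, 0, 0, 0, 38]
    - [0, 0, 0, 0, 0, 0, 38]
    - [0, 0, 0, 0, 0, 0, 38]
    - [0, 0, 0, 0, 0, 0, 38]
    - [0, 0, 0, 0, 0, 0, 38]
    - [0, 0, 0, 0, 0, 0, 38]
    - [0, 0, 0, 0, 0, 0, 38]
  newtons: 20

```text
time: 22.95
position: [0.4646, 0.1523, 0.0416]
tool_rot: [2.641, 1.7, 0.0]
ft_force: [0.4, 0.1, 0.3]
grip_width: 0.571
```

Call:
step_arm:
  deltas:
    - [0, 0, 0, 0, 0, -5, 38]
    - [0, 0, 0, 0, 0, -20, 38]
    - [0, 0, 0, 0, 0, -40, 38]
    - [0, 0, 0, 0, 0, -60, 38]
    - [0, 0, 0, 0, 0, -75, 38]
    - [0, 0, 0, 0, 0, -80, 38]
    - [0, 0, 0, 0, 0, -80, 38]
    - [0, 0, 0, 0, 0, -80, 38]

```text
time: 23.95
position: [0.4639, 0.1521, 0.1209]
tool_rot: [-2.641, -1.7, 0.002]
ft_force: [-0.6, -0.2, -2.2]
grip_width: 0.564
```

Run:
```python
from h import *
p=T0+TY*.088
go([(*p,.122),(*p,.042)]); print(p)
im=optics.get_image("wrist")[:,:,::-1]; cv2.imwrite('pics/w11.png',im)
```

```text
t 23.95 tcp [0.4639 0.1521 0.1209] F [-0.6 -0.2 -2.2] grip 49.1
turn deg [-0.06  0.04 -0.15]
[ 0.526 -0.165  0.122] -> mm [-263.2  188.1   -1.1]
[ 0.526 -0.165  0.042] -> mm [-263.1  188.2   78.9]
[ 0.526212  -0.1652968]
```

View pics/w11.png

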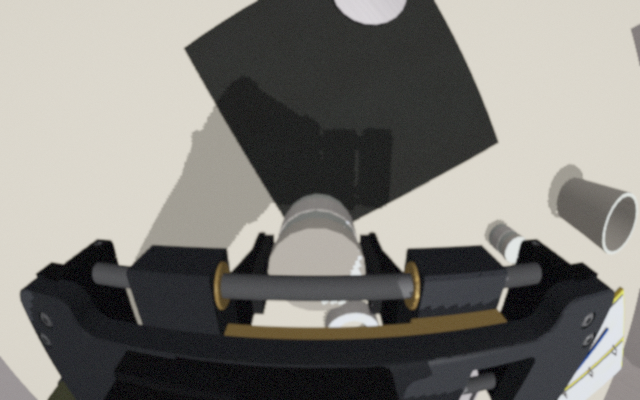

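The jar is held at about 49 mm by its cap. I carry it to the handle-side compartment.

Call:
step_arm:
  deltas:
    - [0, 0, 0, -12, 9, -2, 38]
    - [0, 0, 0, -35, 25, -2, 38]
    - [0, 0, 0, -70, 50, -2, 38]
    - [0, 0, 0, -105, 75, -2, 38]
    - [0, 0, 0, -140, 100, -2, 38]
    - [0, 0, 0, -175, 125, -2, 38]
    - [0, 0, 0, -210, 150, -2, 38]
    - [0, 0, 0, -237, 169, -2, 38]

```text
time: 25.0
position: [0.5199, -0.1354, 0.1227]
tool_rot: [-2.642, -1.698, 0.001]
ft_force: [0.6, -0.0, -0.6]
grip_width: 0.565
```

Call:
step_arm:
  deltas:
    - [0, 0, 0, -17, 12, 0, 38]
    - [0, 0, 0, -24, 17, 0, 38]
    - [0, 0, 0, -26, 19, 0, 38]
    - [0, 0, 0, -26, 19, 0, 38]
    - [0, 0, 0, -26, 19, 0, 38]
    - [0, 0, 0, -26, 19, 15, 38]
    - [0, 0, 0, -26, 19, 30, 38]
    - [0, 0, 0, -26, 19, 40, 38]

```text
time: 26.0
position: [0.5258, -0.1646, 0.0818]
tool_rot: [-2.64, -1.7, 0.002]
ft_force: [0.3, -0.2, -0.9]
grip_width: 0.571
```

Run:
```python
from h import *
p=T0+TY*.088
go([(*p,.042)]); print(p)
```

```text
t 26.0 tcp [ 0.5258 -0.1646  0.0818] F [ 0.3 -0.2 -0.9] grip 49.7
turn deg [-0.12  0.   -0.14]
[ 0.526 -0.165  0.042] -> mm [-0.5  0.7 39.8]
[ 0.526212  -0.1652968]
```

Call:
step_arm:
  deltas:
    - [0, 0, 0, 0, 0, 12, 38]
    - [0, 0, 0, 0, 0, 24, 38]
    - [0, 0, 0, 0, 0, 33, 38]
    - [0, 0, 0, 0, 0, 38, 38]
    - [0, 0, 0, 0, 0, 40, 38]
    - [0, 0, 0, 0, 0, 41, 38]
    - [0, 0, 0, 0, 0, 41, 38]
    - [0, 0, 0, 0, 0, 41, 38]

```text
time: 27.0
position: [0.5269, -0.165, 0.0428]
tool_rot: [2.641, 1.7, 0.0]
ft_force: [0.4, 0.2, -1.7]
grip_width: 0.565
```

Call:
step_arm:
  deltas:
    - [0, 0, 0, 0, 0, -1, 80]
    - [0, 0, 0, 0, 0, -1, 80]
    - [0, 0, 0, 0, 0, -1, 80]
    - [0, 0, 0, 0, 0, -1, 80]
    - [0, 0, 0, 0, 0, -20, 80]
    - [0, 0, 0, 0, 0, -50, 80]
    - [0, 0, 0, 0, 0, -90, 80]
    - [0, 0, 0, 0, 0, -110, 80]

```text
time: 28.0
position: [0.5281, -0.1649, 0.1557]
tool_rot: [2.638, 1.699, 0.003]
ft_force: [1.0, 0.4, 0.4]
grip_width: 0.918
```

Run:
```python
from h import *
go([(.5837,.3057,.16),(.5837,.3057,.013)])
```

```text
t 28.0 tcp [ 0.5281 -0.1649  0.1557] F [1.  0.4 0.4] grip 79.8
turn deg [ 0.23  0.02 -0.14]
[0.584 0.306 0.16 ] -> mm [ 451.4 -144.    -5. ]
[0.584 0.306 0.013] -> mm [ 451.5 -144.6  142. ]
```

Call:
step_arm:
  deltas:
    - [0, 0, 0, 30, -10, -5, 60]
    - [0, 0, 0, 85, -27, -5, 60]
    - [0, 0, 0, 140, -45, -5, 60]
    - [0, 0, 0, 195, -62, -5, 60]
    - [0, 0, 0, 250, -80, -5, 60]
    - [0, 0, 0, 305, -97, -5, 60]
    - [0, 0, 0, 355, -113, -5, 60]
    - [0, 0, 0, 400, -128, -5, 60]

```text
time: 29.0
position: [0.5756, 0.2541, 0.1575]
tool_rot: [-2.641, -1.701, 0.0]
ft_force: [-0.2, -1.1, -0.5]
grip_width: 0.691
```

Call:
step_arm:
  deltas:
    - [0, 0, 0, 30, -10, 0, 60]
    - [0, 0, 0, 45, -14, 0, 60]
    - [0, 0, 0, 50, -16, 0, 60]
    - [0, 0, 0, 51, -16, 0, 60]
    - [0, 0, 0, 51, -16, 0, 60]
    - [0, 0, 0, 51, -16, 0, 60]
    - [0, 0, 0, 51, -16, 0, 60]
    - [0, 0, 0, 51, -16, 0, 60]

```text
time: 30.0
position: [0.5824, 0.305, 0.1576]
tool_rot: [2.642, 1.7, -0.0]
ft_force: [-0.3, 0.2, -0.7]
grip_width: 0.686
```

Run:
```python
from h import *
go([(.5837,.3057,.16),(.5837,.3057,.014)])
c=optics.get_calibration("wrist")
im=optics.get_image("wrist")[:,:,::-1].copy()
for p,r,z in [((.5837,.3057),.034,.011),((.5837,.3057),.010,.033)]:
    t=np.linspace(0,6.28,60); P=np.c_[p[0]+r*np.cos(t),p[1]+r*np.sin(t),np.full(60,z)]
    cv2.polylines(im,[proj("wrist",P,c).round().astype(np.int32)],True,(0,0,255),1)
cv2.imwrite('pics/w12.png',cv2.resize(im[80:320,180:460],None,fx=2.5,fy=2.5))
im=optics.get_image("top")[:,:,::-1]; cv2.imwrite('pics/t12.png',im);cv2.imwrite('pics/t12c.png',cv2.resize(im[160:300,350:510],None,fx=4.2,fy=4.2,interpolation=cv2.INTER_CUBIC))
im=optics.get_image("side")[:,:,::-1];cv2.imwrite('pics/s12.png',im)
```

```text
t 30.0 tcp [0.5824 0.305  0.1576] F [-0.3  0.2 -0.7] grip 59.6
turn deg [ 0.01  0.01 -0.17]
[0.584 0.306 0.16 ] -> mm [ 1.2  0.9 -2.4]
[0.584 0.306 0.014] -> mm [  1.2   0.9 143.6]
```

View pics/w12.png

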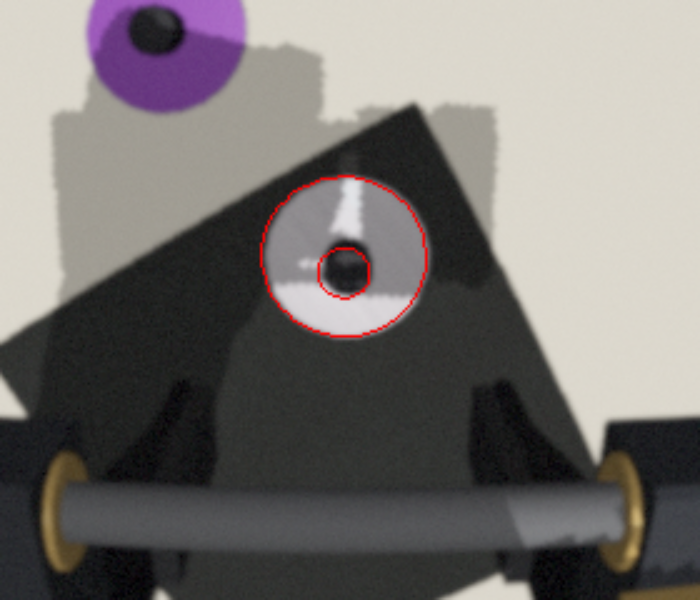

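View pics/t12c.png

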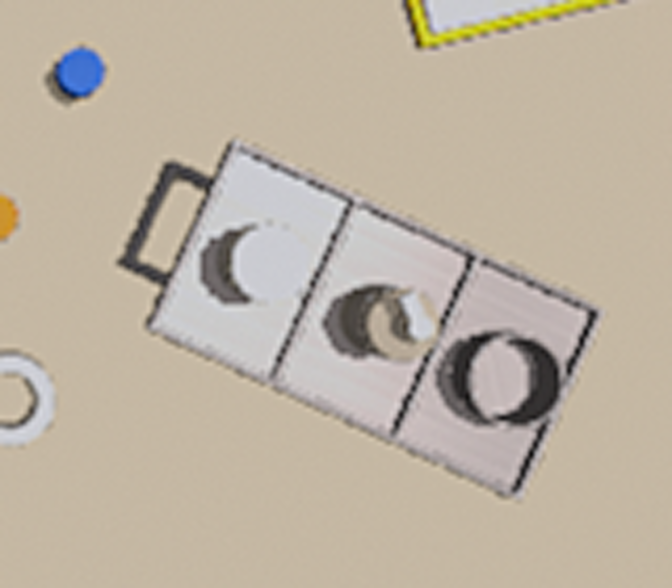

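View pics/s12.png

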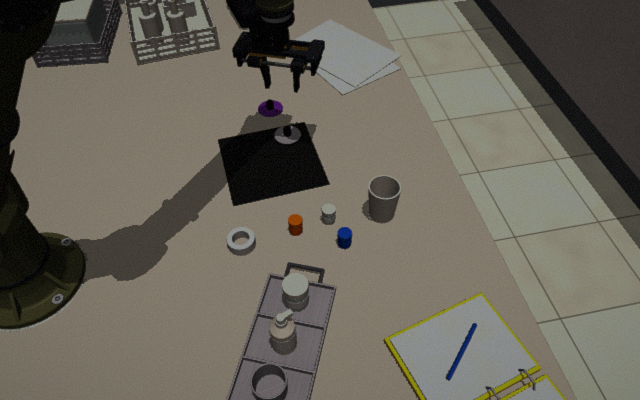

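The lid rings fit. In the top view all three items stand in their compartments. I'll measure their positions in the tray frame, which also gives the pot centre for the lid.

Run:
```python
from h import *
for n,q,z in [("pot",(512.5,379),.048),("jar",(269.5,264.5),.068),("bottle",(402,322.5),.073)]:
    uv=(np.array(q)+.5)/4.2-.5+[350,160]
    X=plane("top",uv,z)[0][:2]; d=X-T0
    print(n,uv.round(1),X.round(4),"tray xy mm",(d@TX*1000).round(1),(d@TY*1000).round(1))
a=cv2.imread('pics/t12.png')
def ring(p,r,z):
    t=np.linspace(0,6.28,60); P=np.c_[p[0]+r*np.cos(t),p[1]+r*np.sin(t),np.full(60,z)]
    u=(proj("top",P)-[350,160]+.5)*4.2-.5
    cv2.polylines(b,[u.round().astype(np.int32)],True,(0,0,255),1)
b=cv2.resize(a[160:300,350:510],None,fx=4.2,fy=4.2,interpolation=cv2.INTER_CUBIC)
ring(T0-TY*.088,.031,.048);ring(T0,.023,.073);ring(T0+TY*.088,.025,.068)
cv2.imwrite('pics/t12d.png',b)
```

```text
pot [471.6 249.9] [ 0.454  -0.3222] tray xy mm -1.2 -84.7
jar [413.8 222.6] [ 0.5255 -0.164 ] tray xy mm -1.2 88.9
bottle [445.3 236.4] [ 0.4905 -0.2449] tray xy mm 0.2 0.7
```

View pics/t12d.png

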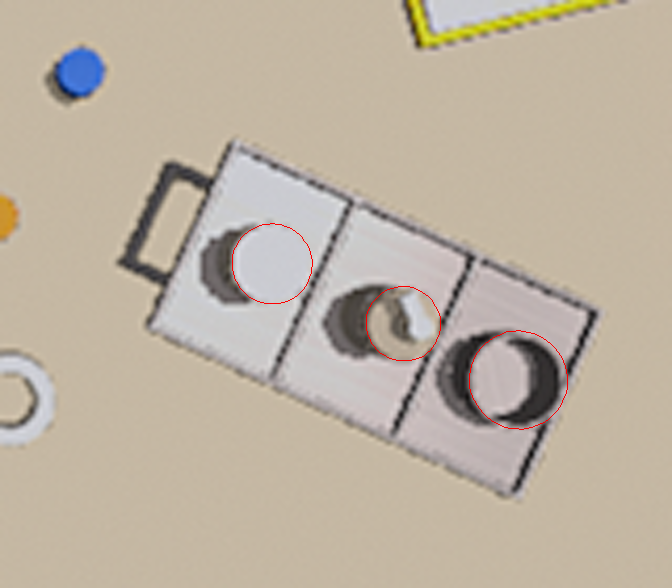

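Positions are good, all within about 3 mm. I grip the lid by its knob.

Call:
step_arm:
  deltas:
    - [0, 0, 0, 1, 1, 25, 60]
    - [0, 0, 0, 1, 1, 60, 60]
    - [0, 0, 0, 1, 1, 95, 60]
    - [0, 0, 0, 1, 1, 120, 60]
    - [0, 0, 0, 1, 1, 136, 60]
    - [0, 0, 0, 1, 1, 142, 60]
    - [0, 0, 0, 1, 1, 142, 60]
    - [0, 0, 0, 1, 1, 142, 60]

```text
time: 31.15
position: [0.5843, 0.3063, 0.0167]
tool_rot: [2.641, 1.7, 0.003]
ft_force: [0.4, 0.8, 0.5]
grip_width: 0.686
```

Call:
step_arm:
  deltas:
    - [0, 0, 0, 0, 0, 0, 10]
    - [0, 0, 0, 0, 0, 0, 10]
    - [0, 0, 0, 0, 0, 0, 10]
    - [0, 0, 0, 0, 0, 0, 10]
    - [0, 0, 0, 0, 0, 0, 10]
    - [0, 0, 0, 0, 0, 0, 10]
    - [0, 0, 0, 0, 0, 0, 10]
    - [0, 0, 0, 0, 0, 0, 10]
  newtons: 20

```text
time: 32.15
position: [0.5837, 0.3057, 0.0155]
tool_rot: [2.641, 1.7, -0.0]
ft_force: [0.3, -0.3, -0.2]
grip_width: 0.223
```

Call:
step_arm:
  deltas:
    - [0, 0, 0, 0, 0, -5, 10]
    - [0, 0, 0, 0, 0, -20, 10]
    - [0, 0, 0, 0, 0, -45, 10]
    - [0, 0, 0, 0, 0, -75, 10]
    - [0, 0, 0, 0, 0, -105, 10]
    - [0, 0, 0, 0, 0, -135, 10]
    - [0, 0, 0, 0, 0, -150, 10]
    - [0, 0, 0, 0, 0, -155, 10]

```text
time: 33.15
position: [0.584, 0.3061, 0.1721]
tool_rot: [2.641, 1.7, 0.003]
ft_force: [0.0, -0.2, 0.1]
grip_width: 0.22
```

Run:
```python
from h import *
p=np.array([.454,-.3245]); q=p-TY*.09
go([(*q,.17),(*p,.17)]); print(p,q)
im=optics.get_image("wrist")[:,:,::-1]; cv2.imwrite('pics/w13.png',im)
```

```text
t 33.15 tcp [0.584  0.3061 0.1721] F [ 0.  -0.2  0.1] grip 19.1
turn deg [ 0.08 -0.07 -0.15]
[ 0.417 -0.407  0.17 ] -> mm [-717.9  142.9    1.4]
[ 0.454 -0.324  0.17 ] -> mm [-627.9  142.7    1.5]
[ 0.454  -0.3245] [ 0.416965 -0.406526]
```

View pics/w13.png

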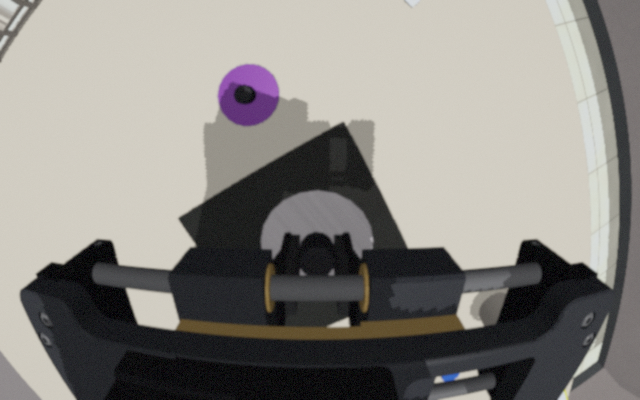

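The steel lid is held level by its knob. I carry it past the pot first so I can see the pot clearly.

Call:
step_arm:
  deltas:
    - [0, 0, 0, -13, 3, 0, 10]
    - [0, 0, 0, -40, 8, 0, 10]
    - [0, 0, 0, -80, 16, 0, 10]
    - [0, 0, 0, -125, 25, 0, 10]
    - [0, 0, 0, -170, 34, 0, 10]
    - [0, 0, 0, -215, 43, 0, 10]
    - [0, 0, 0, -260, 52, 0, 10]
    - [0, 0, 0, -305, 61, 0, 10]

```text
time: 34.2
position: [0.5112, 0.0003, 0.1692]
tool_rot: [-2.642, -1.698, 0.003]
ft_force: [0.7, 0.1, -1.4]
grip_width: 0.221
```

Call:
step_arm:
  deltas:
    - [0, 0, 0, -45, 9, 0, 10]
    - [0, 0, 0, -90, 18, 0, 10]
    - [0, 0, 0, -135, 27, 0, 10]
    - [0, 0, 0, -180, 36, 0, 10]
    - [0, 0, 0, -225, 45, 0, 10]
    - [0, 0, 0, -270, 54, 0, 10]
    - [0, 0, 0, -315, 63, 0, 10]
    - [0, 0, 0, -350, 70, 0, 10]

```text
time: 35.2
position: [0.4292, -0.347, 0.1692]
tool_rot: [-2.642, -1.696, 0.002]
ft_force: [1.3, -0.3, -0.5]
grip_width: 0.219
```

Call:
step_arm:
  deltas:
    - [0, 0, 0, -30, 6, 0, 10]
    - [0, 0, 0, -50, 10, 0, 10]
    - [0, 0, 0, -60, 12, 0, 10]
    - [0, 0, 0, -63, 12, 0, 10]
    - [0, 0, 0, -63, 12, 0, 10]
    - [0, 0, 0, -63, 12, 0, 10]
    - [0, 0, 0, -63, 12, 0, 10]
    - [0, 0, 0, -63, 12, 0, 10]

```text
time: 36.2
position: [0.4168, -0.4067, 0.1706]
tool_rot: [2.641, 1.701, -0.0]
ft_force: [-0.1, 0.2, 0.2]
grip_width: 0.225
```

Run:
```python
from h import *
go([(.454,-.3245,.17)])
c=optics.get_calibration("wrist");np.savez('w14.npz',**c)
im=optics.get_image("wrist")[:,:,::-1].copy();cv2.imwrite('pics/w14r.png',im)
p=(.454,-.3245)
b=cv2.resize(im[60:260,220:420],None,fx=3,fy=3,interpolation=cv2.INTER_CUBIC)
for r in (.031,.028):
    t=np.linspace(0,6.28,60); P=np.c_[p[0]+r*np.cos(t),p[1]+r*np.sin(t),np.full(60,.048)]
    u=(proj("wrist",P,c)-[220,60]+.5)*3-.5
    cv2.polylines(b,[u.round().astype(np.int32)],True,(0,0,255),1)
cv2.imwrite('pics/w14.png',b)
```

```text
t 36.2 tcp [ 0.4168 -0.4067  0.1706] F [-0.1  0.2  0.2] grip 19.6
turn deg [ 0.    0.01 -0.12]
[ 0.454 -0.324  0.17 ] -> mm [90.2 -0.1  0.6]
```

View pics/w14.png

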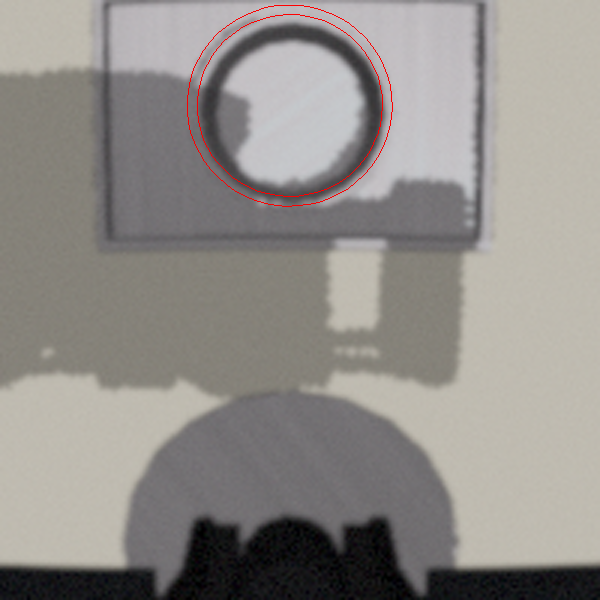

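The wrist view puts the pot mouth centre at crop (292,111), about 1.5 mm nearer than the top estimate. This agrees with where the hand set it down: (0.4535, -0.326). I move 89 mm along tool x, then lower.

Call:
step_arm:
  deltas:
    - [0, 0, 0, 10, 0, 0, 10]
    - [0, 0, 0, 30, 0, 0, 10]
    - [0, 0, 0, 55, 0, 0, 10]
    - [0, 0, 0, 75, 0, 0, 10]
    - [0, 0, 0, 86, 0, 10, 10]
    - [0, 0, 0, 89, 0, 30, 10]
    - [0, 0, 0, 89, 0, 55, 10]
    - [0, 0, 0, 89, 0, 75, 10]

```text
time: 37.25
position: [0.4522, -0.3263, 0.093]
tool_rot: [-2.641, -1.698, 0.002]
ft_force: [1.3, -0.1, 0.1]
grip_width: 0.223
```

Call:
step_arm:
  deltas:
    - [0, 0, 0, 0, 0, 10, 10]
    - [0, 0, 0, 0, 0, 18, 10]
    - [0, 0, 0, 0, 0, 22, 10]
    - [0, 0, 0, 0, 0, 22, 10]
    - [0, 0, 0, 0, 0, 22, 10]
    - [0, 0, 0, 0, 0, 22, 10]
    - [0, 0, 0, 0, 0, 22, 10]
    - [0, 0, 0, 0, 0, 22, 10]

```text
time: 38.25
position: [0.4535, -0.3261, 0.0736]
tool_rot: [2.641, 1.701, -0.0]
ft_force: [0.6, 0.0, -0.7]
grip_width: 0.221
```

Run:
```python
from h import *
go([(.4535,-.326,.0555)])
im=optics.get_image("side")[:,:,::-1].copy();cv2.imwrite('pics/s15.png',cv2.resize(im[220:400,160:400],None,fx=3,fy=3))
```

```text
t 38.25 tcp [ 0.4535 -0.3261  0.0736] F [ 0.6  0.  -0.7] grip 19.2
turn deg [ 0.01  0.01 -0.15]
[ 0.454 -0.326  0.056] -> mm [ 0.1 -0.  18.1]
```

View pics/s15.png

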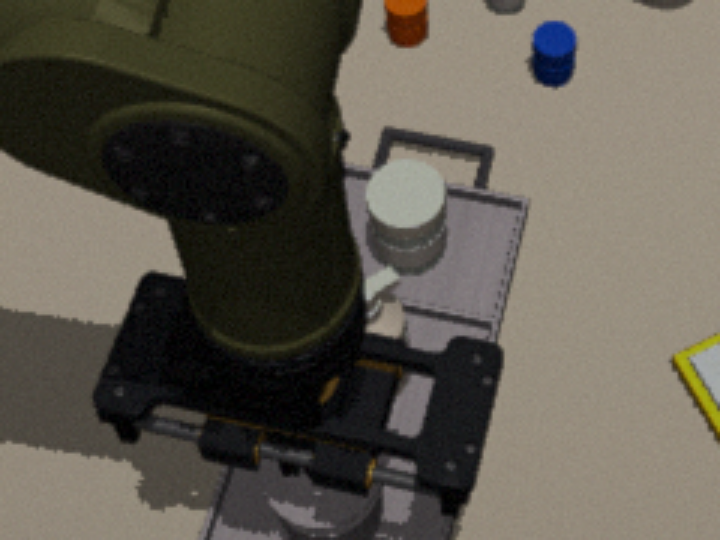

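The jar and bottle are undisturbed. Lowering the lid the last 18 mm.

Call:
step_arm:
  deltas:
    - [0, 0, 0, 0, 0, 5, 10]
    - [0, 0, 0, 0, 0, 9, 10]
    - [0, 0, 0, 0, 0, 13, 10]
    - [0, 0, 0, 0, 0, 15, 10]
    - [0, 0, 0, 0, 0, 17, 10]
    - [0, 0, 0, 0, 0, 18, 10]
    - [0, 0, 0, 0, 0, 18.5, 10]
    - [0, 0, 0, 0, 0, 18.5, 10]

```text
time: 39.3
position: [0.4535, -0.326, 0.0555]
tool_rot: [2.641, 1.701, -0.001]
ft_force: [-2.2, 1.4, 4.5]
grip_width: 0.221
```

Contact came at the seated height (TCP 0.0555), as expected. Releasing.

Call:
step_arm:
  deltas:
    - [0, 0, 0, 0, 0, -0.5, 45]
    - [0, 0, 0, 0, 0, -0.5, 45]
    - [0, 0, 0, 0, 0, -0.5, 45]
    - [0, 0, 0, 0, 0, -0.5, 45]
    - [0, 0, 0, 0, 0, -20, 45]
    - [0, 0, 0, 0, 0, -60, 45]
    - [0, 0, 0, 0, 0, -100, 45]
    - [0, 0, 0, 0, 0, -130, 45]

```text
time: 40.3
position: [0.4544, -0.326, 0.1883]
tool_rot: [2.638, 1.7, 0.001]
ft_force: [0.1, -0.2, -1.3]
grip_width: 0.52
```

Call:
step_arm:
  deltas:
    - [0, 0, 0, -30, 0, -10, 45]
    - [0, 0, 0, -70, 0, -30, 45]
    - [0, 0, 0, -120, 0, -50, 45]
    - [0, 0, 0, -165, 0, -60, 45]
    - [0, 0, 0, -180, 0, -60, 45]
    - [0, 0, 0, -180, 0, -60, 45]
    - [0, 0, 0, -180, 0, -60, 45]
    - [0, 0, 0, -180, 0, -60, 45]

```text
time: 41.3
position: [0.3802, -0.488, 0.2452]
tool_rot: [-2.639, -1.705, -0.0]
ft_force: [-0.4, 0.1, 0.4]
grip_width: 0.518
```

Run:
```python
from h import *
go([])
c=optics.get_calibration("wrist")
im=optics.get_image("wrist")[:,:,::-1].copy()
P0=T0-TY*.088
def dr(im,n,c,items):
    for p,r,z in items:
        t=np.linspace(0,6.28,60); P=np.c_[p[0]+r*np.cos(t),p[1]+r*np.sin(t),np.full(60,z)]
        cv2.polylines(im,[(proj(n,P,c)*8).round().astype(np.int32)],True,(0,0,255),1,shift=3)
raw=im.copy()
dr(im,"wrist",c,[((.4535,-.326),.034,.051)])
cv2.imwrite('pics/w16.png',np.hstack([raw,im])[:240,:][:, 160:1160][:, :800] if 0 else cv2.resize(im[:250,160:480],None,fx=2.4,fy=2.4))
im=optics.get_image("top")[:,:,::-1]; cv2.imwrite('pics/t16.png',cv2.resize(im[110:310,190:510],None,fx=2.5,fy=2.5,interpolation=cv2.INTER_CUBIC))
cv2.imwrite('pics/t16r.png',im)
im=optics.get_image("side")[:,:,::-1]; cv2.imwrite('pics/s16.png',cv2.resize(im[170:400,180:420],None,fx=3,fy=2.6,interpolation=cv2.INTER_CUBIC))
```

```text
t 41.3 tcp [ 0.3802 -0.488   0.2452] F [-0.4  0.1  0.4] grip 45.1
turn deg [-0.   -0.01  0.03]
```

View pics/w16.png

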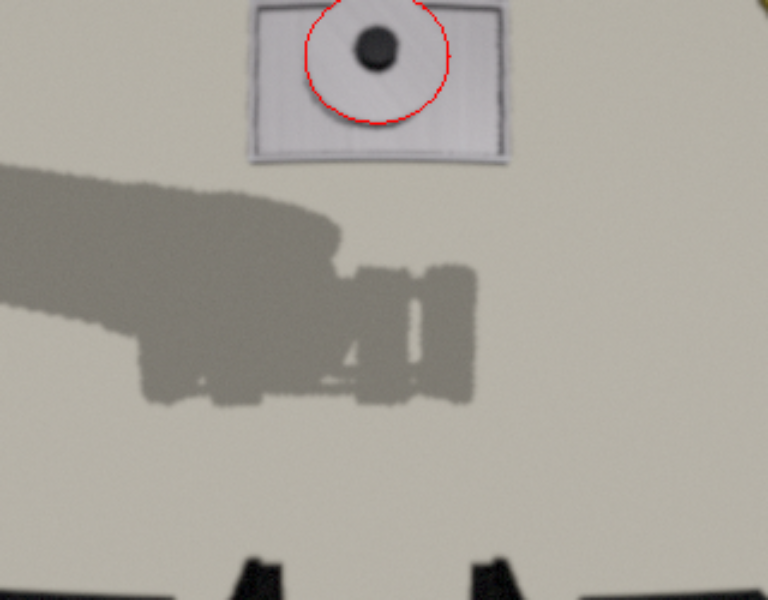

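View pics/t16.png

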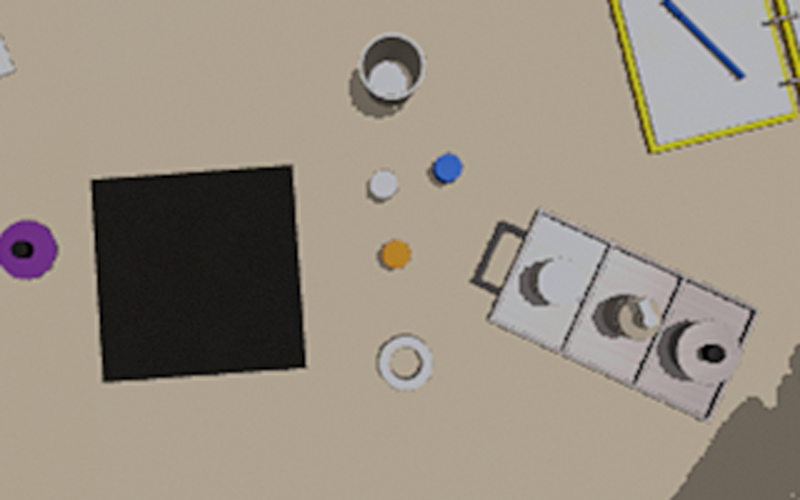

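View pics/s16.png

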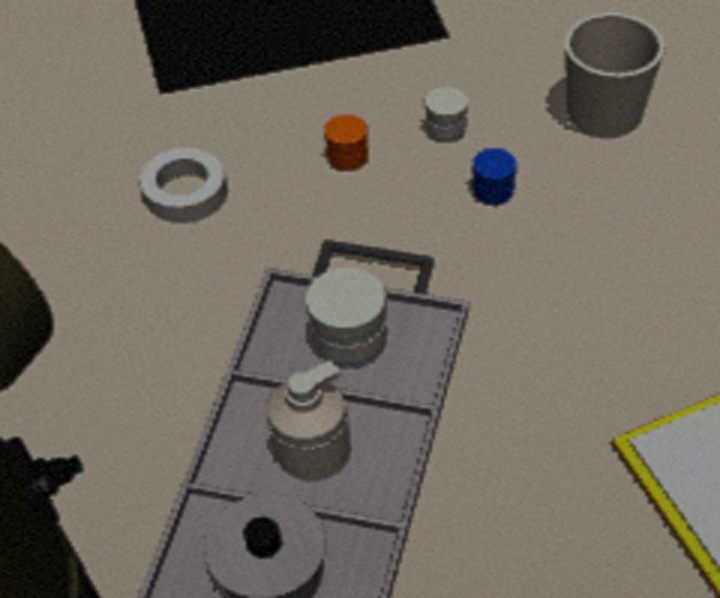

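The lid is level and matches its ring, and all bystanders are unmoved. As a last check I measure the feet relative to the tray, within the side view alone.

Run:
```python
from h import *
f=lambda q:(np.array(q,float)+.5)/[3,2.6]-.5+[180,170]
# rim top points: handle-end corners, divider ends
q=[(268,270),(468,303),(233,377),(436,410),(188,489),(401,526)]
P=plane("side",f(q),.014)[:,:2]
M=np.array([(-69,134),(69,134),(-69,44),(69,44),(-69,-44),(69,-44)])/1000
A=M-M.mean(0);B=P-P.mean(0);U,S,V=np.linalg.svd(A.T@B);R=V.T@U.T;t=P.mean(0)-R@M.mean(0)
print("tray",t.round(4),np.degrees(np.arctan2(R[1,0],R[0,0])).round(2),"res",((P-(M@R.T+t))*1000).round(1).tolist())
for n,p,z in [("jarcap",(346,298),.068),("shoulder body",(307,415),.073),("lid disc",(266,548),.051)]:
    X=plane("side",f(p),z)[0][:2]; print(n,X.round(4),((X-t)@R*1000).round(1))
b=cv2.imread('pics/s16.png')
for p,r,z in [(T0+TY*.088,.025,.068),(T0,.023,.073),(T0,.023,.003),(T0+TY*.088,.023,.003),((.4535,-.326),.034,.051)]:
    a=np.linspace(0,6.28,60); Q=np.c_[p[0]+r*np.cos(a),p[1]+r*np.sin(a),np.full(60,z)]
    u=(proj("side",Q)-[180,170]+.5)*[3,2.6]-.5
    cv2.polylines(b,[u.round().astype(np.int32)],True,(0,0,255),1)
cv2.imwrite('pics/s17.png',b)
```

```text
tray [ 0.4916 -0.2513] -24.03 res [[0.9, 0.5], [-0.4, 0.3], [3.4, -3.2], [-2.4, 1.1], [2.5, -1.8], [-4.0, 3.0]]
jarcap [ 0.5283 -0.1681] [-0.3 91. ]
shoulder body [ 0.4909 -0.2547] [ 0.7 -3.4]
lid disc [ 0.4547 -0.3299] [ -1.7 -86.8]
```

View pics/s17.png

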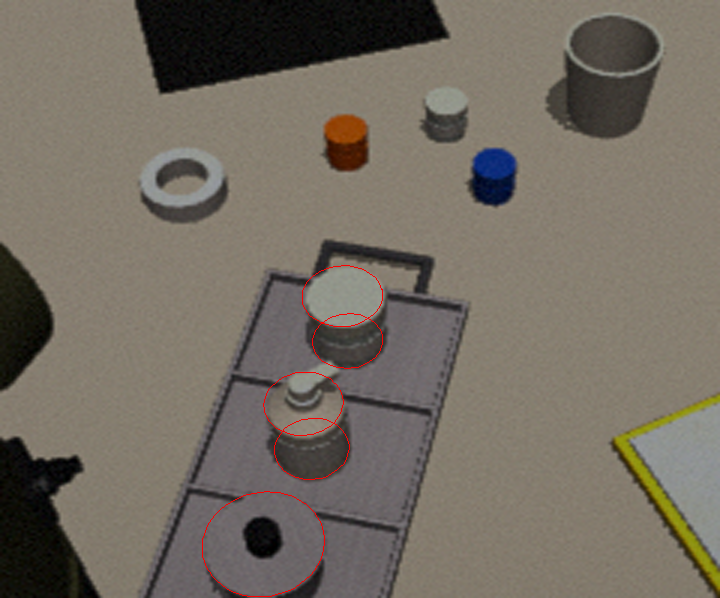

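Run:
```python
from bench import ctrl
print(ctrl.close_job())
```

```text
the job is handed in; nothing more can be done
None
```

The tray is set out and the job is handed in, at about 41.5 s of the 112 s limit. The jar is in the handle compartment, the spray bottle in the middle, and the pot in the far compartment with its lid on.

**Positions:** The last image checks put each item within about 3–4 mm of its compartment centre, inside the 12 mm and 15 mm limits.

| Item | Across the row (mm) | Along the row (mm) | Compartment centre along the row (mm) |
|---|---|---|---|
| Jar (top view, side view) | -1.2, -0.3 | 88.9, 91.0 | 88 |
| Bottle (top view, side view) | 0.2, 0.7 | 0.7, -3.4 | 0 |
| Pot (top view, before the lid went on) | -1.2 | -84.7 | -88 |
| Lid on the pot (side view) | -1.7 | -86.8 | -88 |

**Lid:** It met the pot at the height expected for a seated lid and looked level. The final wrist view matched its predicted outline.

**Bystanders:** The vial, tape roll, beaker and coloured look-alikes look unmoved in the final top and side views. I judged this by eye. The gripper was open and well clear of everything at hand-in.

**Disagreements:**
- **Tray centre:** the side view put it about 6 mm further from the mat than the wrist measurement I worked from, and the top view put it about 2 mm nearer. The side view placed the items on the tray shifted the same way, so their positions relative to the tray still agree to a few mm.
- **Tray length:** it measured about 2% short (262–264 mm instead of 268 mm) in the top and wrist views.

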